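# Scrape the glass off-cuts from a knife-breaking board into the waste tray

## Robot

A 6-joint arm with a two-finger parallel gripper is mounted at the origin on a cart in front of the work surface, level with it; the furniture and walls round the work are solid. World frame = base frame: x ahead of the robot, y to its left, z up, the work surface at z = 0. Lengths are in m, angles in rad, forces in N, time in s.
With the tool pointing down it reaches from about 0.25 to 0.775 m from the base axis. Payload 4 kg.
Tool frame: the origin (TCP) lies midway between the tips of the shut fingers; the grasp point (between the pads) lies 19 mm behind it (grip_point_offset is the distance from the TCP to the grasp point, in m); z points along the fingers, y is the line along which they close (so a half turn about z gives the same grasp; the last joint's range is limited). The gripper opens to 94 mm and grips with 3 to 60 N. Pads are 16 mm wide; open, the fingers measure 119 mm over their backs; the gripper's body (75 mm by 177 mm) begins 78 mm behind the grasp point.
Start: joints at [-1.442, 0.087, 1.371, -0, 1.684, -0.103], TCP at [0.126, -0.535, 0.206] pointing down, gripper open.
Joint ranges: [-3.1, 3.1], [-0.76, 2.03], [0.27, 2.55], [-1.08, 4.22], [0.17, 2.65], [-2.57, 2.57]. Speed limits (rad/s): [2.79, 2.79, 3.14, 3.14, 3.14, 3.14].

## Interface

Orientations are given as [roll, pitch, yaw] about the fixed x, y, z axes, in that order (R = Rz(yaw) Ry(pitch) Rx(roll)).
In Python, from bench import * gives the robot as it stands.
- The arm moves only by the tool carry_out, never from a script. Its argument "commands" is a list of rows, each a list of 6 numbers: the shift along the tool's x, y, z in m, then the turn, a rotation vector about the tool's x, y, z in rad. In form: [[tx, ty, tz, rx, ry, rz], ...]. A call has exactly 5 rows; each row is the pose to reach, as a shift and turn from the pose commanded when the call began, along the tool's axes at that moment; what a row does not reach only later rows make up. A row lasts 1/10 s, in which the tool goes at most 50 mm and 8.59 degrees, less where a joint would pass 70% of its speed; a pose out of reach is approached as far as the arm can. A call with a gripper value outside its range is refused whole. "jaw" is the opening, from 0 (shut) to 1 (fully open), set as the call begins (left out, the last holds). The fingers move at their own pace and stop on an object; the grip force is fixed at half the most. Time passes only in rows, so rows that repeat a pose let the fingers close, or fill a call up. It gives the time, the measured TCP pose, the force, the opening and the grip force at its end, in the units of the state.
- get_obs(): the state, without advancing time (a new reading comes with each control period).
- snapshot(name): name is "scene" or "side" or "wrist"; returns a dict with "img" (480x640x3 uint8, red, green, blue), "range_z" (480x640 float32, m along the optical axis (not along the pixel's ray), 0 where there is no reading), "fx", "fy", "cx", "cy" (pixels), "R" (3x3) and "t" (3): a world point X has camera coordinates R X + t. Camera axes: x right, y down, z forward; pixel columns grow to the right and rows downward; lengths in m; the calibration is good to about 2 mm. A picture is of the moment at which its call begins.
- close_job(): hands the job in; it is judged then, once.
The state is a dict: "time": time; "joint_positions": joint angles; "qvel": joint speeds; "joint_torque": joint torques, N m; "tool_pos": TCP position; "ee_rot": TCP orientation; "wrist_force": force on the tool from outside, world axes, zero at the start; "wrist_torque": the same for the moment, N m; "width": finger opening in m; "finger_force": force on a finger pad.
Only numpy, scipy, OpenCV 4.12 (cv2) and the standard library are available. Lean on these libraries where they do the work, as an engineer would, in place of code of your own. Each camera call takes 0.05 s, during which the arm holds its last target. There are 200 camera calls.

## Task

Clear the glass-breaking board: first put the two whole glass squares into the knife box, one to a pocket, lying flat. Then take the scraper by its handle, set its tilted blade down behind the broken off-cuts and, with the edge kept on the board but bearing only lightly (some 5 N, not over 10 N, or it scores the soft bed), push all five off-cuts over the open front lip into the waste tray. Lay the scraper flat on the bench again; never touch the sharp off-cuts with the fingers, and leave the bottle, the objective and the film roll where they stand.

Things in the scene. Friction and masses are not known exactly. Their poses are not given: they have to be found in the camera images.
- board: Low aluminium board with a flat bed, fixed to the bench. Origin at bench height under the middle of the bed; x points from the open front lip to the back rim, z up. The bed is 150 mm (x) by 136 mm (y) and its top lies 42 mm above the bench. Rims 6 mm thick stand 6 mm above the bed at the back and at both sides; the front is an open lip at x = -75 mm.
- board_lip (a point): Middle of the open front lip, on the bed's top.
- board_back (a point): Foot of the back rim at its middle, on the bed's top.
- waste_tray: Open pressed-steel tray, 78 mm (x) by 150 mm (y), 30 mm high, walls and floor 3 mm, standing on the bench under the board's front lip and fixed; its rear 12 mm lie under the lip. Origin in the middle of its underside, axes parallel to the board's.
- knife_box: Grey plastic box, 50 mm (x) by 88 mm (y), 20 mm high, fixed to the bench, with two square pockets side by side in its top, 31 mm wide, 12 mm deep, their middles 38 mm apart along y. Origin in the middle of its underside.
- pocket_left (a point): Middle of the floor of the left pocket (y = +19 mm in the box), 8 mm above the bench.
- pocket_right (a point): Middle of the floor of the right pocket (y = -19 mm in the box), 8 mm above the bench.
- scraper: Hand scraper lying flat. Black handle 26 mm wide (y), 22 mm thick, x = -4 to +74 mm; aluminium clamp bar 124 mm wide, 22 mm thick, x = -21 to -3 mm; from its mid thickness a steel blade, 124 wide, 3 thick, stands out towards -x by 33 to 43 mm (clamped, set differently each time; not measured). Origin on the underside, z up. It works only leaning 30 to 50 degrees, handle raised.
- scraper_edge (a point): Middle of the blade's edge, at mid thickness, if the blade were set fully out (x = -64 mm); the true edge lies 0 to 10 mm nearer the handle.
- scraper_grip (a point): On the handle at mid thickness, 92 mm behind scraper_edge: the place to grip, across the 26 mm.
- square_a: Whole square of clear greenish glass, 25 x 25 mm, 8 mm thick, lying on the board near the lip. Origin in the middle of its underside.
- square_b: The other whole glass square, the same size.
- offcut_a: Broken glass triangle, about 23 x 23 mm, 8 mm thick, lying on the board. Origin on its underside, at most 17 mm from any corner.
- offcut_b: Thin glass flake, about 23 mm across, 5 mm thick in the middle, 2 mm at the edge. Origin in the middle of its underside.
- offcut_c: Glass strip end, 14 x 26 mm, 8 mm thick. Origin in the middle of its underside.
- offcut_d: Another thin flake, about 23 mm across, 5 mm thick in the middle, 2 mm at the edge. Origin in the middle of its underside.
- offcut_e: Broken glass triangle, about 23 x 22 mm, 8 mm thick. Origin on its underside, at most 15 mm from any corner.
- oil_bottle: Small bottle, 38 mm wide, 84 mm high, a bystander. Origin in the middle of its underside.
- objective_spare: Microscope objective standing on the bench, 25 mm wide, 44 mm high, a bystander. Origin in the middle of its underside.
- film_roll: White roll of sealing film standing on end, 62 mm wide, 51 mm high, a bystander. Origin in the middle of its underside.

How it is judged:
On the way, in this order (a step that is already met when the one before it is completed fails the run):
1. both squares lie in pockets of the knife box ((horizontal distance between square_a and pocket_left below 0.006 m or horizontal distance between square_a and pocket_right below 0.006 m) and z of square_a in the frame of knife_box between 0.004 and 0.013 m and angle between each of square_a, square_b's own z axis and vertical below 0.15 rad and (horizontal distance between square_b and pocket_left below 0.006 m or horizontal distance between square_b and pocket_right below 0.006 m) and z of square_b in the frame of knife_box between 0.004 and 0.013 m), for 0.2 s.
2. the tilted blade's edge bears lightly on the board behind all the off-cuts (contact force between scraper and board between 0.5 and 10 N and z of scraper_edge in the frame of board between 0.031 and 0.047 m and y of scraper_edge in the frame of board between -0.015 and 0.015 m and angle between scraper's own z axis and vertical between 0.3 and 1.3 rad and x of scraper_edge in the frame of board above 0.036 m and x of each of offcut_a, offcut_b, offcut_c, offcut_d, offcut_e in the frame of board below 0.035 m), for 0.2 s.
3. the edge, still bearing lightly on the board, passes the middle of the bed (contact force between scraper and board between 0.5 and 10 N and z of scraper_edge in the frame of board between 0.031 and 0.047 m and y of scraper_edge in the frame of board between -0.015 and 0.015 m and angle between scraper's own z axis and vertical between 0.3 and 1.3 rad and x of scraper_edge in the frame of board between -0.022 and 0.013 m), for 0.05 s.
4. the edge, still bearing lightly on the board, has come to the front of the bed (contact force between scraper and board between 0.5 and 10 N and z of scraper_edge in the frame of board between 0.031 and 0.047 m and y of scraper_edge in the frame of board between -0.015 and 0.015 m and angle between scraper's own z axis and vertical between 0.3 and 1.3 rad and x of scraper_edge in the frame of board between -0.086 and -0.035 m), for 0.05 s.
At the end, for the whole second after the job is handed in: each square lies flat in a pocket of its own (within 6 mm of the pocket's middle), all five off-cuts lie in the waste tray, and the scraper lies still and flat on the bench, clear of board and tray; bottle, objective and film roll within 20 mm of where they stood (all of step 1 and x of offcut_a in the frame of waste_tray between -0.039 and 0.039 m and y of offcut_a in the frame of waste_tray between -0.075 and 0.075 m and z of each of offcut_a, offcut_b, offcut_c, offcut_d, offcut_e in the frame of waste_tray below 0.032 m and x of offcut_b in the frame of waste_tray between -0.039 and 0.039 m and y of offcut_b in the frame of waste_tray between -0.075 and 0.075 m and x of offcut_c in the frame of waste_tray between -0.039 and 0.039 m and y of offcut_c in the frame of waste_tray between -0.075 and 0.075 m and x of offcut_d in the frame of waste_tray between -0.039 and 0.039 m and y of offcut_d in the frame of waste_tray between -0.075 and 0.075 m and x of offcut_e in the frame of waste_tray between -0.039 and 0.039 m and y of offcut_e in the frame of waste_tray between -0.075 and 0.075 m and height (world z) of scraper below 0.006 m and angle between scraper's own z axis and vertical below 0.1 rad and linear speed of scraper below 0.02 m/s and contact force between scraper and board below 0.1 N and contact force between scraper and waste_tray below 0.1 N and distance of each of oil_bottle, objective_spare, film_roll from where it was at the start of the episode below 0.02 m); the robot touches nothing.
It fails at once if a finger presses on an off-cut (over 1 N) (contact force between the fingers and offcut_a above 1 N or contact force between the fingers and offcut_b above 1 N or contact force between the fingers and offcut_c above 1 N or contact force between the fingers and offcut_d above 1 N or contact force between the fingers and offcut_e above 1 N).
It fails at once if the scraper presses on the board with over 25 N (contact force between scraper and board above 25 N).
It fails at once if a bystander is knocked over or pushed away (distance of any of oil_bottle, objective_spare, film_roll from where it was at the start of the episode above 0.03 m).
It also fails if it takes over 69 s, if anything falls off the work surface, if the arm or the gripper's body presses on something with over 40 N, if the wrist force passes 120 N, or if a joint passes its speed limit or range.

## Working session

There is one attempt and no reset: what is moved stays moved. The work goes in short steps, Python scripts to look and compute and a tool call to move; the robot and the scene stay as the last step left them, time stands still between calls to the robot, and variables do not carry over. Pictures are saved under pics/ and viewed, at most 10 in all, crops included, and the job is handed in when it is done.

Besides the shell and the picture viewer there is one more tool, called after ">>>" as name(argument=value, ...) on one line, values as JSON. carry_out: Moves the arm, as the interface text tells. Its arguments: {"type":"object","properties":{"commands":{"type":"array","items":{"type":"array","items":{"type":"number"}}},"jaw":{"type":"number"}},"required":["commands"]}

```bash
ls; mkdir -p pics; cat > h.py <<'E'
from bench import *
import numpy as np, cv2
from scipy.spatial.transform import Rotation as Ro
def pt(s,u,v,z=None):
    d=np.array([(u-s["cx"])/s["fx"],(v-s["cy"])/s["fy"],1.0])
    R=np.array(s["R"]);t=np.array(s["t"])
    if z is None:
        return R.T@(d*s["range_z"][int(v),int(u)]-t)
    c=-R.T@t; w=R.T@d
    return c+w*(z-c[2])/w[2]
def cloud(s):
    v,u=np.mgrid[0:480,0:640]; r=s["range_z"]
    P=np.stack([(u-s["cx"])/s["fx"]*r,(v-s["cy"])/s["fy"]*r,r],-1)
    P=(P-np.array(s["t"]))@np.array(s["R"]); P[r==0]=np.nan
    return P
def save(s,n,box=None,k=1):
    im=s["img"][:,:,::-1]
    if box: im=im[box[1]:box[3],box[0]:box[2]]
    cv2.imwrite("pics/"+n,cv2.resize(im,None,fx=k,fy=k,interpolation=cv2.INTER_CUBIC))
E
python3 - <<'E'
from h import *
import pickle
o=get_obs(); print({k:np.round(v,3) for k,v in o.items()})
S={n:snapshot(n) for n in("scene","side","wrist")}
pickle.dump(S,open("s0.pkl","wb"))
for n,s in S.items():
    c=-np.array(s["R"]).T@np.array(s["t"]); print(n,c.round(3),np.array(s["R"])[2].round(2),s["fx"])
cv2.imwrite("pics/a.png",S["scene"]["img"][:,:,::-1])
b=np.hstack([S["side"]["img"],S["wrist"]["img"]])[:,:,::-1]
cv2.imwrite("pics/b.png",S["side"]["img"][:,:,::-1])
E
```

```text
pics
{'time': np.float64(0.0), 'joint_positions': array([-1.442,  0.088,  1.372, -0.   ,  1.684, -0.103]), 'qvel': array([ 0.001, -0.   ,  0.   , -0.   , -0.001, -0.001]), 'joint_torque': array([ 0.0000e+00, -3.4019e+01, -3.0242e+01,  7.2000e-02,  3.3000e-02,
       -0.0000e+00]), 'tool_pos': array([ 0.126, -0.535,  0.204]), 'ee_rot': array([-3.139, -0.   ,  0.232]), 'wrist_force': array([-0.702,  0.058,  0.014]), 'wrist_torque': array([0.023, 0.052, 0.042]), 'finger_force': np.float64(0.0), 'width': np.float64(0.094)}
scene [0.021 0.468 0.696] [ 0.55 -0.53 -0.65] 513.9822145958066
side [0.012 0.826 0.677] [ 0.46 -0.73 -0.5 ] 541.2696965977005
wrist [ 0.19  -0.52   0.383] [-0.22 -0.05 -0.97] 367.6774379289225
```

View pics/a.png

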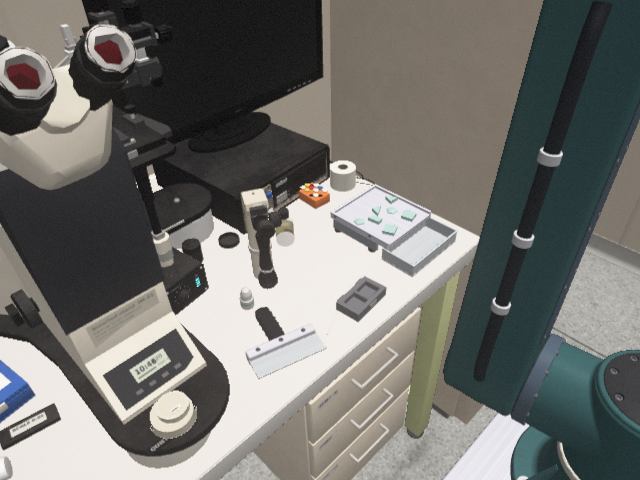

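View pics/b.png

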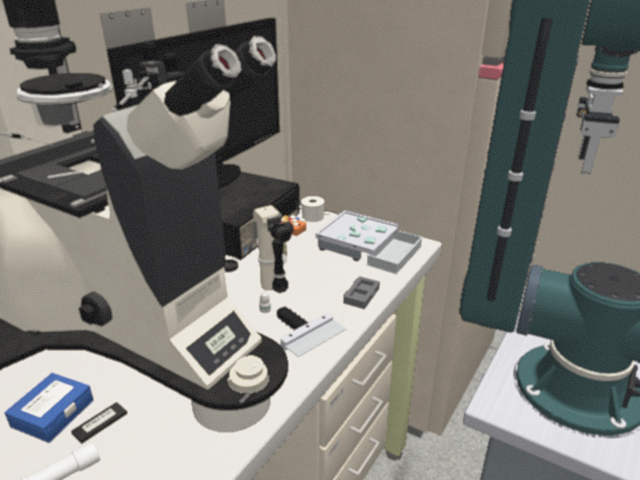

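The scene view shows the board around (380,215), waste tray (420,245), knife box (361,298), scraper with blade toward the camera's lower side (285,350) and handle to (265,315), objective (247,297), film roll (343,175). The side view shows the same things, smaller.

```bash
python3 - <<'E'
from h import *
import pickle
S=pickle.load(open("s0.pkl","rb")); s=S["scene"]
P=cloud(s)
for n,(u,v) in dict(blackcornL=(332,212),boardback=(378,188),boardR=(430,212),boardFront=(388,247),bed=(375,205),bed2=(395,215),knife=(361,298),kL=(337,305),kT=(362,279),kR=(386,290),kB=(362,319),scrHandle=(265,317),clampL=(248,354),clampR=(313,328),bladeL=(258,376),bladeR=(326,346),obj=(247,292),roll=(343,170),bottle=(285,238),bottle2=(265,265),trayC=(455,236),trayB=(414,270),trayL=(384,262)).items():
    print(n,P[v,u].round(4), )
save(s,"c.png",(310,150,470,330),4) if 0 else cv2.imwrite("pics/c.png",cv2.resize(s["img"][150:290,320:470,::-1],None,fx=5,fy=4.28,interpolation=cv2.INTER_CUBIC))
cv2.imwrite("pics/d.png",S["wrist"]["img"][:,:,::-1])
E
```

```text
blackcornL [ 0.6405 -0.1617  0.0482]
boardback [ 0.6325 -0.303   0.044 ]
boardR [ 0.4915 -0.3058  0.0462]
boardFront [ 0.4897 -0.1657  0.0361]
bed [ 0.5963 -0.2504  0.0419]
bed2 [ 0.5416 -0.2513  0.0422]
knife [ 0.4494 -0.0413  0.0126]
kL [0.4682 0.003  0.0139]
kT [ 0.4773 -0.0751  0.0192]
kR [ 0.4367 -0.0988  0.0007]
kB [ 0.4195 -0.0108  0.0029]
scrHandle [0.5349 0.1166 0.0211]
clampL [0.4918 0.1891 0.0224]
clampR [0.4559 0.0754 0.021 ]
bladeL [0.4525 0.2017 0.013 ]
bladeR [ 4.246e-01  7.580e-02 -1.000e-04]
obj [0.5898 0.1102 0.0405]
roll [ 0.7373 -0.2987  0.0493]
bottle [ 0.6696 -0.0517  0.0255]
bottle2 [0.5863 0.066  0.0793]
trayC [ 0.4247 -0.3064  0.0178]
trayB [ 0.4228 -0.1649  0.0173]
trayL [ 0.4919 -0.1592 -0.0009]
```

View pics/d.png

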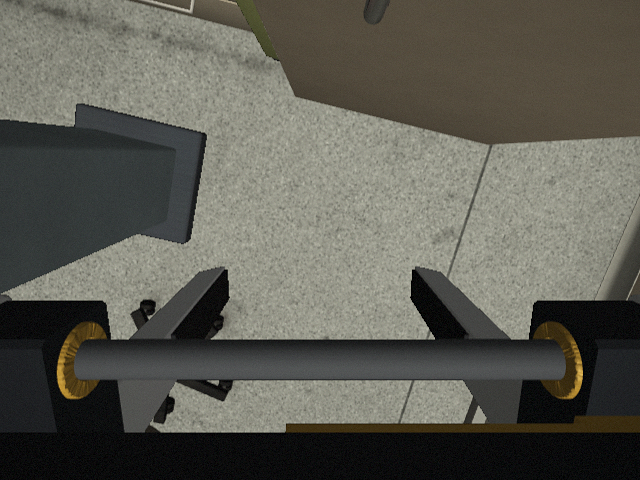

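The wrist view shows only floor, the brown side panel (upper right) and the fingers; I need to move over the board. First a check of the walls on the way.

```bash
python3 - <<'E'
from h import *
import pickle
S=pickle.load(open("s0.pkl","rb"))
P=cloud(S["scene"])
for u,v in [(400,150),(480,150),(460,190),(490,300),(425,400),(270,195),(330,150),(265,200),(250,200),(230,180),(480,236)]: print("scene",u,v,P[v,u].round(3))
P=cloud(S["wrist"])
for u,v in [(400,50),(520,60),(600,130),(300,90),(630,250),(130,200)]: print("wrist",u,v,P[v,u].round(3))
P=cloud(S["scene"]).reshape(-1,3)
m=(P[:,2]>0.06)&(P[:,0]>0.3)&(P[:,0]<0.85)&(P[:,1]<0.3)
Q=P[m]
h,_,_=np.histogram2d(Q[:,0],Q[:,1],bins=[np.arange(.3,.9,.05),np.arange(-.5,.35,.05)])
print(h.astype(int))
E
```

```text
scene 400 150 [ 0.662 -0.415  0.083]
scene 480 150 [ 0.461 -0.414  0.161]
scene 460 190 [ 0.487 -0.41   0.053]
scene 490 300 [0.173 0.071 0.29 ]
scene 425 400 [ 0.423 -0.308 -0.58 ]
scene 270 195 [ 0.767 -0.099  0.063]
scene 330 150 [ 1.123 -0.646 -0.19 ]
scene 265 200 [0.614 0.029 0.189]
scene 250 200 [0.63  0.049 0.191]
scene 230 180 [ 0.835 -0.047  0.097]
scene 480 236 [0.204 0.063 0.357]
wrist 400 50 [ 0.327 -0.584 -0.088]
wrist 520 60 [ 0.327 -0.697 -0.022]
wrist 600 130 [ 0.327 -0.944 -0.224]
wrist 300 90 [ 0.327 -0.437 -0.585]
wrist 630 250 [ 0.124 -1.573 -0.777]
wrist 130 200 [-0.012 -0.119 -0.458]
[[   0    0    0    0    0    0    0    0    0    0    0    0    0    0
     0    0]
 [   0    0    0    0    0    0    0    0    0    0    0    0    0    0
     0    0]
 [   0 4086    0    0    0    0    0    0    0    0    0    0    0    0
     0 1689]
 [   0 4595    0    0    0    0    0    0    0    0    0    0    0    0
    11 1443]
 [   0 4125    0    0    0    0    0    0    0    0    0    0    0    0
    24 5655]
 [   0 3654    0    0    0    0    0    0    0    0  212  806    0    0
     9  139]
 [   0 3292    0    0    0    0    0    0    0    0  400  491    0  361
   302    0]
 [   0 2948    0    0    0    0    0    0  140    1   67   12  184 1398
  1601    0]
 [   0 2651    0    0    0    0    0    0    0    0    0    0  241  722
    38   82]
 [   0 2399    0   13  254  305  353  414  274  323    5  719 1637  543
   389    9]
 [   0 2165    0    0  200  227  251  256  285  444  266  384  265   19
     0    0]
 [   0    0    0    0    0    0    0    0    0    0    0    0    0    0
     0    0]]
```

>>> carry_out(commands=[[0.035, -0.04, -0.01, 0, 0, 0.045], [0.07, -0.08, -0.02, 0, 0, 0.09], [0.105, -0.12, -0.03, 0, 0, 0.14], [0.14, -0.16, -0.04, 0, 0, 0.19], [0.175, -0.2, -0.05, 0, 0, 0.232]])

```text
time: 0.65
tool_pos: [0.2417, -0.3163, 0.2517]
ee_rot: [-3.141, -0.0, -0.003]
wrist_force: [0.6, 0.3, 0.6]
width: 0.0938
finger_force: 0.0
```

>>> carry_out(commands=[[0.045, -0.015, 0, 0, 0, 0], [0.09, -0.03, 0, 0, 0, 0], [0.135, -0.045, 0, 0, 0, 0], [0.18, -0.06, 0, 0, 0, 0], [0.22, -0.07, 0, 0, 0, 0]])

```text
time: 1.15
tool_pos: [0.4632, -0.2466, 0.2514]
ee_rot: [-3.141, 0.0, 0.001]
wrist_force: [-0.7, -0.0, -0.9]
width: 0.0941
finger_force: 0.0
```

```bash
python3 - <<'E'
from h import *
import pickle
s=snapshot("wrist"); pickle.dump(s,open("w1.pkl","wb")); save(s,"e.png")
c=-np.array(s["R"]).T@np.array(s["t"]); print(c.round(3),get_obs()["tool_pos"].round(4))
E
```

```text
[ 0.529 -0.247  0.43 ] [ 0.4679 -0.245   0.2497]
```

View pics/e.png

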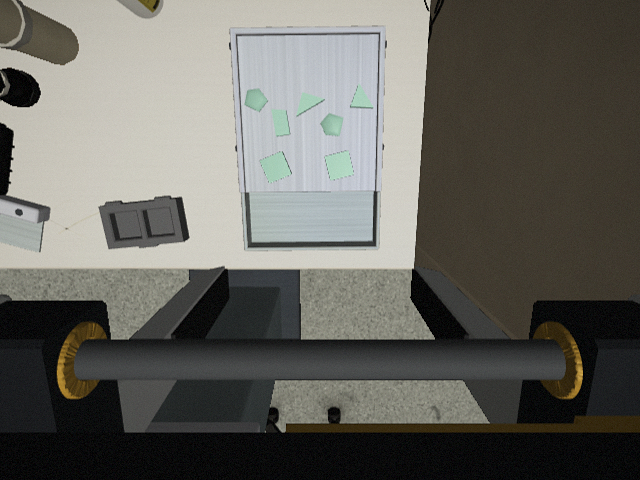

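Wrist view: board bed spans x 236–384, y 33–190; squares at (275,167) and (339,165); off-cuts at (256,99), (281,122), (310,103), (332,124), (362,97); knife box (144,222) with pockets (127,225), (160,220); tray below the lip.

```bash
cat > det.py <<'E'
from h import *
def greens(s):
    im=s["img"].astype(int); P=cloud(s)
    g=((im[:,:,1]-im[:,:,0]>18)&(im[:,:,1]>120)).astype(np.uint8)
    n,l,st,ce=cv2.connectedComponentsWithStats(g)
    for i in range(1,n):
        if st[i,4]<80: continue
        m=l==i; q=P[m]; zt=np.nanpercentile(q[:,2],80)
        if not 0.0<zt<0.08: continue
        cs,_=cv2.findContours(m.astype(np.uint8),0,1)
        c=max(cs,key=len)[:,0,:]
        w=np.array([pt(s,u,v,zt)[:2] for u,v in c])*1000
        r=cv2.minAreaRect(w.astype(np.float32))
        print("blob",ce[i].round(0),"ztop",zt.round(4),"ctr",np.round(r[0],1),"size",np.round(r[1],1),"ang",round(r[2],1),"xr",w[:,0].min().round(1),w[:,0].max().round(1),"yr",w[:,1].min().round(1),w[:,1].max().round(1))
E
python3 - <<'E'
from det import *
import pickle
s=pickle.load(open("w1.pkl","rb")); greens(s); P=cloud(s)
import sys
print("bed z",[P[v,u].round(4) for u,v in[(250,50),(370,50),(310,140),(300,180),(250,180),(372,180)]])
# knife box: dark gray points on bench
Q=P.reshape(-1,3); I=s["img"].reshape(-1,3).astype(int)
m=(abs(Q[:,2]-.02)<.003)&(Q[:,1]>-.12)&(Q[:,1]<.02)&(Q[:,0]>.38)&(Q[:,0]<.52)
print("box top n",m.sum(),cv2.minAreaRect((Q[m,:2]*1000).astype(np.float32)),np.median(Q[m,2]))
f=(abs(Q[:,2]-.008)<.002)&(Q[:,1]>-.12)&(Q[:,1]<.02)&(Q[:,0]>.38)&(Q[:,0]<.52)
F=Q[f,:2]*1000; k=cv2.kmeans(F.astype(np.float32),2,None,(3,50,.01),5,cv2.KMEANS_PP_CENTERS); print("pockets",k[2],f.sum(),np.median(Q[f,2]))
for i in (0,1): print(cv2.minAreaRect(F[k[1][:,0]==i].astype(np.float32)))
# board rims
m=(abs(Q[:,2]-.048)<.0015)&(Q[:,1]>-.36)&(Q[:,1]<-.1)&(Q[:,0]>.45)&(Q[:,0]<.72)
m&=~((I[:,1]-I[:,0])>12)
R=Q[m]; print("rim",cv2.minAreaRect((R[:,:2]*1000).astype(np.float32)))
b=(abs(Q[:,2]-.042)<.0015)&(Q[:,1]>-.36)&(Q[:,1]<-.1)&(Q[:,0]>.45)&(Q[:,0]<.72)
print("bed",cv2.minAreaRect((Q[b,:2]*1000).astype(np.float32)))
for u,v in [(236,36),(380,36),(243,190),(378,190)]: print(u,v,pt(s,u,v,.042).round(4))
E
```

```text
blob [361.  99.] ztop 0.0502 ctr [ 583.4 -287.7] size [21.1 20.6] ang 0.1 xr 572.8 593.9 yr -298.1 -277.4
blob [255.  99.] ztop 0.0467 ctr [ 581.  -183.9] size [21.  19.6] ang 64.3 xr 569.3 590.7 yr -194.9 -172.1
blob [308. 102.] ztop 0.0502 ctr [ 573.3 -237.4] size [22.6 22.4] ang 74.6 xr 565.3 586.5 yr -251.0 -224.5
blob [280. 122.] ztop 0.0503 ctr [ 559.1 -207.8] size [25.8 14.4] ang 8.9 xr 546.3 570.8 yr -216.4 -199.0
blob [332. 124.] ztop 0.0467 ctr [ 556.8 -258.2] size [20.6 20.6] ang 79.0 xr 546.5 567.5 yr -269.1 -248.1
blob [275. 167.] ztop 0.0503 ctr [ 514.9 -201.7] size [25.2 24.7] ang 22.1 xr 499.9 530.8 yr -216.7 -186.5
blob [339. 165.] ztop 0.0503 ctr [ 516.9 -266.3] size [24.9 24.7] ang 14.5 xr 503.0 531.9 yr -280.9 -252.2
bed z [array([ 0.6256, -0.1794,  0.0431]), array([ 0.6261, -0.2954,  0.042 ]), array([ 0.5418, -0.237 ,  0.042 ]), array([ 0.5014, -0.2264,  0.0422]), array([ 0.5014, -0.1743,  0.0431]), array([ 0.5014, -0.3018,  0.0407])]
box top n 2081 ((451.1522521972656, -44.18329620361328), (56.3327522277832, 89.0093765258789), 5.244699001312256) 0.019393289614723266
pockets [[451.88324  -62.859543]
 [447.87283  -22.051086]] 1236 0.007578247499301496
((453.5986633300781, -67.81922149658203), (49.18102264404297, 41.85439682006836), 4.7638750076293945)
((453.2024230957031, -23.33310890197754), (41.59048843383789, 30.142414093017578), 3.4413774013519287)
rim ((568.0327758789062, -235.92495727539062), (155.3402099609375, 148.94952392578125), 0.9290875792503357)
bed ((565.2914428710938, -239.41937255859375), (150.61312866210938, 143.9452667236328), 0.6817910075187683)
236 36 [ 0.6382 -0.1663  0.042 ]
380 36 [ 0.6384 -0.3046  0.042 ]
243 190 [ 0.4908 -0.1663  0.042 ]
378 190 [ 0.4911 -0.3083  0.042 ]
```

>>> carry_out(commands=[[0.01, -0.01, 0.04, 0, 0, -0.1], [0.02, -0.02, 0.08, 0, 0, -0.2], [0.035, -0.03, 0.12, 0, 0, -0.3], [0.047, -0.042, 0.15, 0, 0, -0.385], [0.047, -0.042, 0.15, 0, 0, -0.385]], jaw=0.37)

```text
time: 1.7
tool_pos: [0.5054, -0.2033, 0.0956]
ee_rot: [-3.132, 0.007, 0.387]
wrist_force: [-0.8, 0.1, -0.3]
width: 0.0572
finger_force: 0.0
```

```bash
python3 - <<'E'
from det import *
import pickle
s=snapshot("wrist"); pickle.dump(s,open("w2.pkl","wb")); save(s,"f.png")
o=get_obs(); print(o["tool_pos"].round(4),o["ee_rot"].round(4),o["width"])
greens(s)
# board yaw by rims from first image
s=pickle.load(open("w1.pkl","rb"));Q=cloud(s).reshape(-1,3)
for a in (1,-1):
    m=(Q[:,2]>.0465)&(Q[:,2]<.0495)&(Q[:,0]>.51)&(Q[:,0]<.61)&(abs(Q[:,1]+.236-a*.071)<.007)
    p=np.polyfit(Q[m,0],Q[m,1],1);print("side rim",m.sum(),p,np.median(Q[m,1]))
m=(Q[:,2]>.0465)&(Q[:,2]<.0495)&(Q[:,1]>-.295)&(Q[:,1]<-.18)&(Q[:,0]>.63)&(Q[:,0]<.66)
print("back",np.polyfit(Q[m,1],Q[m,0],1),np.median(Q[m,0]))
E
```

```text
[ 0.5066 -0.2051  0.099 ] [-3.137   0.0045  0.3846] 0.053169419391323414
blob [335. 132.] ztop 0.0467 ctr [ 581.1 -183.3] size [21.1 19.7] ang 64.4 xr 569.5 590.6 yr -194.3 -171.7
blob [414. 171.] ztop 0.0502 ctr [ 573.3 -236.9] size [22.1 21.9] ang 74.1 xr 565.7 586.5 yr -250.4 -223.7
blob [360. 182.] ztop 0.0502 ctr [ 559.3 -207.6] size [25.6 14. ] ang 8.7 xr 545.9 570.9 yr -216.3 -199.0
blob [493. 199.] ztop 0.0502 ctr [ 579.  -284.1] size [25.4 18. ] ang 33.3 xr 572.8 594.5 yr -298.4 -276.5
blob [433. 216.] ztop 0.0467 ctr [ 557.2 -257.2] size [20.6 20.6] ang 77.9 xr 546.4 567.9 yr -268.6 -246.9
blob [323. 244.] ztop 0.0501 ctr [ 515.1 -201.4] size [24.  24.2] ang 22.3 xr 499.4 530.6 yr -217.2 -186.0
blob [421. 275.] ztop 0.0502 ctr [ 517.  -266.1] size [24.6 24.5] ang 14.3 xr 506.5 531.3 yr -280.7 -251.5
side rim 547 [ 0.00995289 -0.17074115] -0.16518136722017535
side rim 539 [ 0.01326176 -0.31421148] -0.3067238641059035
back [-0.01313021  0.63943128] 0.6426293807855058
```

View pics/f.png

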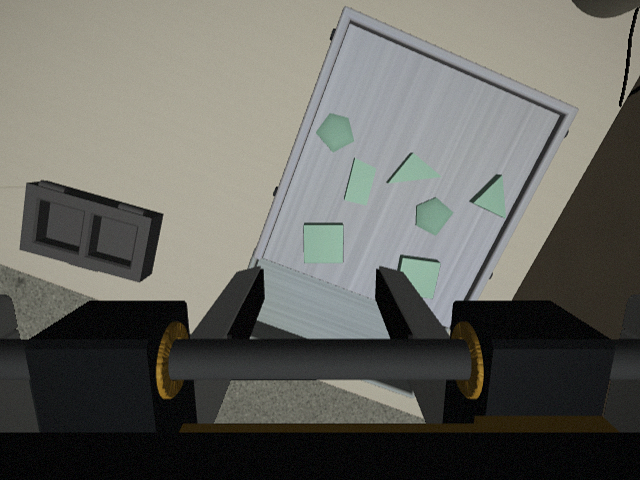

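The wrist view (yaw 22°) shows the first square at (323,244) aligned with the image axes, between the fingers' directions; off-cuts well ahead of the fingers; knife box at (90,232).

>>> carry_out(commands=[[0, 0, 0.01, 0, 0, 0], [0, 0, 0.02, 0, 0, 0], [0, 0, 0.025, 0, 0, 0], [0, 0, 0.025, 0, 0, 0], [0, 0, 0.025, 0, 0, 0]], jaw=0.37)

```text
time: 2.25
tool_pos: [0.5084, -0.2067, 0.0772]
ee_rot: [3.141, -0.0, 0.384]
wrist_force: [1.0, 0.2, 0.5]
width: 0.0349
finger_force: 0.0
```

>>> carry_out(commands=[[0.0077, -0.0014, 0.005, 0, 0, 0], [0.0077, -0.0014, 0.015, 0, 0, 0], [0.0077, -0.0014, 0.025, 0, 0, 0], [0.0077, -0.0014, 0.0315, 0, 0, 0], [0.0077, -0.0014, 0.0315, 0, 0, 0]], jaw=0.37)

```text
time: 2.75
tool_pos: [0.514, -0.2015, 0.0433]
ee_rot: [-3.139, 0.002, 0.385]
wrist_force: [0.0, -0.0, 0.3]
width: 0.0348
finger_force: 0.0
```

>>> carry_out(commands=[[0, 0, 0, 0, 0, 0], [0, 0, 0, 0, 0, 0], [0, 0, 0, 0, 0, 0], [0, 0, 0, 0, 0, 0], [0, 0, 0, 0, 0, 0]], jaw=0.1)

```text
time: 3.25
tool_pos: [0.5151, -0.2021, 0.0454]
ee_rot: [3.141, -0.0, 0.385]
wrist_force: [1.0, -0.3, -0.2]
width: 0.0242
finger_force: 30.0
```

>>> carry_out(commands=[[0, 0, -0.02, 0, 0, 0], [0, 0, -0.06, 0, 0, 0], [0, -0.02, -0.1, 0, 0, 0], [-0.02, -0.06, -0.115, 0, 0, 0.1], [-0.035, -0.1, -0.115, 0, 0, 0.2]])

```text
time: 3.75
tool_pos: [0.4461, -0.1228, 0.1641]
ee_rot: [3.138, -0.006, 0.18]
wrist_force: [-0.2, 1.0, -0.5]
width: 0.0246
finger_force: 30.0
```

>>> carry_out(commands=[[-0.02, -0.045, 0, 0, 0, 0.1], [-0.045, -0.085, 0, 0, 0, 0.1], [-0.055, -0.085, 0, 0, 0, 0.1], [-0.055, -0.085, 0, 0, 0, 0.1], [-0.055, -0.085, 0, 0, 0, 0.1]])

```text
time: 4.25
tool_pos: [0.376, -0.0498, 0.1606]
ee_rot: [3.141, -0.001, 0.084]
wrist_force: [-0.2, 0.2, -0.2]
width: 0.0243
finger_force: 30.0
```

```bash
python3 - <<'E'
from det import *
import pickle
s=snapshot("wrist"); pickle.dump(s,open("w3.pkl","wb")); save(s,"g.png",(180,100,500,340),2.5)
o=get_obs(); print(o["tool_pos"].round(4),o["ee_rot"].round(4),o["width"],o["finger_force"])
E
```

```text
[ 0.3762 -0.0499  0.1604] [ 3.1411e+00 -7.0000e-04  8.3600e-02] 0.024141589469549904 29.999914169311523
```

View pics/g.png

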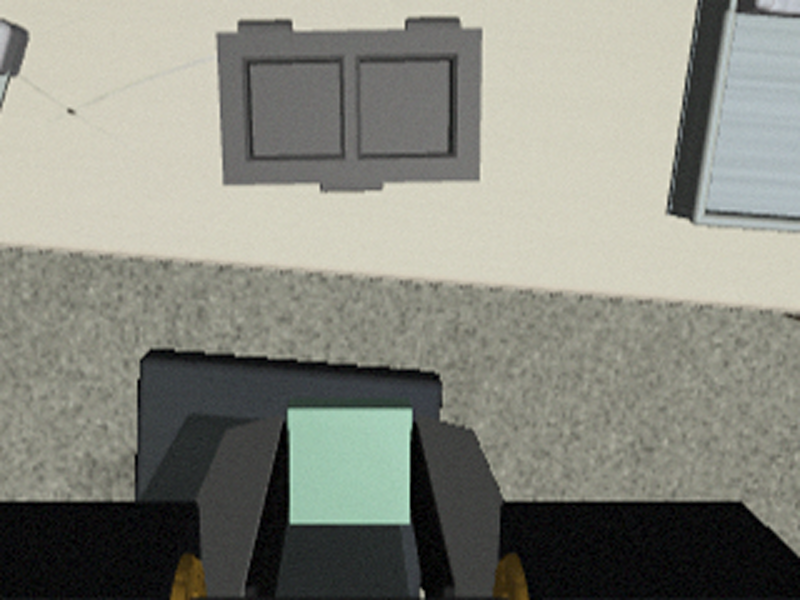

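The crop shows the box's top at corners (218,33), (482,28), (480,180), (224,184), pockets centred near (294,108) and (406,106); the held square's top spans (288,408)–(412,524), aligned with the box.

```bash
python3 - <<'E'
from det import *
import pickle
s=pickle.load(open("w3.pkl","rb"))
f=lambda u,v,z: (pt(s,180+u/2.5,100+v/2.5,z)*1000).round(1)
b=np.array([f(*c,.02) for c in[(218,33),(482,28),(480,182),(224,185)]]); print(b, b.mean(0))
for n,q in dict(L=[(244,56),(346,56),(346,160),(246,161)],R=[(356,54),(458,54),(457,157),(357,160)]).items():
    p=np.array([f(*c,.02) for c in q]); print(n,p.tolist(),p.mean(0).round(1))
p=np.array([f(*c,.165) for c in[(288,408),(412,408),(412,524),(288,524)]]); print("held",p,p.mean(0))
print(cloud(s)[285,320],cloud(s)[145,300],cloud(s)[120,280])
P=cloud(s)[100:340,180:500]
print("box fit",cv2.minAreaRect((P[(abs(P[...,2]-.02)<.002)&(P[...,1]>-.1)&(P[...,1]<.02)&(P[...,0]>.41)][:,:2]*1000).astype(np.float32)))
E
```

```text
[[469.9   1.2  20. ]
 [478.8 -85.6  20. ]
 [429.  -90.8  20. ]
 [420.6  -3.4  20. ]] [449.575 -44.65   20.   ]
L [[463.4, -7.8, 20.0], [466.2, -41.6, 20.0], [432.5, -44.4, 20.0], [429.3, -10.5, 20.0]] [447.8 -26.1  20. ]
R [[467.1, -44.8, 20.0], [470.0, -78.6, 20.0], [436.6, -82.0, 20.0], [432.8, -48.1, 20.0]] [451.6 -63.4  20. ]
held [[387.3 -36.9 165. ]
 [389.4 -61.4 165. ]
 [364.9 -63.8 165. ]
 [362.7 -38.6 165. ]] [376.075 -50.175 165.   ]
[ 0.37667473 -0.05013774  0.16409479] [ 0.44702705 -0.02696373  0.00713463] [ 0.46549261 -0.00957312  0.01941739]
box fit ((451.8691101074219, -43.88375473022461), (53.085750579833984, 88.15827178955078), 5.710282802581787)
```

>>> carry_out(commands=[[0.035, -0.01, 0.01, 0, 0, -0.015], [0.0733, -0.018, 0.04, 0, 0, -0.015], [0.0733, -0.018, 0.08, 0, 0, -0.015], [0.0733, -0.018, 0.115, 0, 0, -0.015], [0.0733, -0.018, 0.125, 0, 0, -0.015]])

```text
time: 4.8
tool_pos: [0.4443, -0.0251, 0.0303]
ee_rot: [-3.139, 0.009, 0.099]
wrist_force: [-0.3, 0.3, -1.3]
width: 0.0247
finger_force: 30.0
```

>>> carry_out(commands=[[0, 0, 0, 0, 0, 0], [0, 0, 0, 0, 0, 0], [0, 0, 0, 0, 0, 0], [0, 0, 0, 0, 0, 0], [0, 0, 0, 0, 0, 0]])

```text
time: 5.3
tool_pos: [0.4477, -0.0251, 0.0366]
ee_rot: [3.141, -0.003, 0.1]
wrist_force: [0.6, 0.4, 0.1]
width: 0.0245
finger_force: 30.0
```

>>> carry_out(commands=[[0, 0.0007, 0.004, 0, 0, 0], [0, 0.0007, 0.008, 0, 0, 0], [0, 0.0007, 0.012, 0, 0, 0], [0, 0.0007, 0.0152, 0, 0, 0], [0, 0.0007, 0.0152, 0, 0, 0]])

```text
time: 5.8
tool_pos: [0.4466, -0.0254, 0.0197]
ee_rot: [-3.141, 0.001, 0.1]
wrist_force: [0.4, 0.5, 1.1]
width: 0.0241
finger_force: 30.7
```

>>> carry_out(commands=[[0, 0, 0, 0, 0, 0], [0, 0, 0, 0, 0, 0], [0, 0, 0, 0, 0, 0], [0, 0, 0, 0, 0, 0], [0, 0, 0, 0, 0, 0]], jaw=0.4)

```text
time: 6.3
tool_pos: [0.4473, -0.0261, 0.0203]
ee_rot: [3.141, -0.001, 0.1]
wrist_force: [0.6, -2.0, 1.7]
width: 0.0376
finger_force: 1.1
```

>>> carry_out(commands=[[0, 0, -0.02, 0, 0, 0], [0, 0.01, -0.055, 0, 0, 0], [0.005, 0.05, -0.08, 0, 0, -0.05], [0.015, 0.095, -0.085, 0, 0, -0.1], [0.025, 0.14, -0.085, 0, 0, -0.151]], jaw=0.37)

```text
time: 6.8
tool_pos: [0.487, -0.1637, 0.1068]
ee_rot: [3.14, -0.003, 0.254]
wrist_force: [-0.3, 1.0, -0.7]
width: 0.0349
finger_force: 0.0
```

>>> carry_out(commands=[[0.005, 0.045, 0, 0, 0, 0], [0.008, 0.085, 0, 0, 0, 0], [0.008, 0.1, 0, 0, 0, 0], [0.008, 0.103, 0, 0, 0, 0], [0.008, 0.103, 0, 0, 0, 0]])

```text
time: 7.3
tool_pos: [0.5186, -0.2592, 0.1044]
ee_rot: [-3.14, 0.001, 0.251]
wrist_force: [0.0, -0.6, 1.2]
width: 0.0348
finger_force: 0.0
```

```bash
python3 - <<'E'
from det import *
s=snapshot("wrist")
greens(s)
o=get_obs(); print(o["tool_pos"].round(4),o["ee_rot"].round(4),o["width"])
E
```

```text
blob [226. 130.] ztop 0.0467 ctr [ 581.2 -184.1] size [21.4 19.7] ang 64.6 xr 569.8 591.0 yr -195.2 -172.4
blob [305. 157.] ztop 0.0502 ctr [ 579.3 -233.4] size [15.3 30.5] ang 29.2 xr 565.2 586.3 yr -250.2 -223.7
blob [387. 173.] ztop 0.0502 ctr [ 583.8 -288.1] size [21.7 21.2] ang 87.6 xr 572.8 594.5 yr -298.5 -276.9
blob [256. 175.] ztop 0.0502 ctr [ 559.3 -207.8] size [25.6 14. ] ang 8.9 xr 545.6 571.2 yr -216.5 -199.1
blob [334. 198.] ztop 0.0467 ctr [ 557.4 -257.6] size [21.1 20.4] ang 78.7 xr 546.6 568.1 yr -269.5 -247.2
blob [  7. 258.] ztop 0.0162 ctr [447.8 -32.8] size [24.2 10.5] ang 5.6 xr 435.5 460.2 yr -39.2 -27.4
blob [329. 259.] ztop 0.0501 ctr [ 517.2 -266.4] size [24.  24.5] ang 14.4 xr 502.6 531.9 yr -280.8 -251.7
[ 0.5186 -0.2587  0.1047] [-3.140e+00  5.000e-04  2.517e-01] 0.03450627450356433
```

>>> carry_out(commands=[[-0.0032, 0.0069, 0.005, 0, 0, 0], [-0.0032, 0.0069, 0.02, 0, 0, 0], [-0.0032, 0.0069, 0.035, 0, 0, 0], [-0.0032, 0.0069, 0.045, 0, 0, 0], [-0.0032, 0.0069, 0.045, 0, 0, 0]])

```text
time: 7.85
tool_pos: [0.5159, -0.2663, 0.0567]
ee_rot: [-3.137, 0.004, 0.251]
wrist_force: [-0.9, 0.1, 0.4]
width: 0.0349
finger_force: 0.0
```

>>> carry_out(commands=[[0, 0, 0.005, 0, 0, 0], [0, 0, 0.01, 0, 0, 0], [0, 0, 0.0125, 0, 0, 0], [0, 0, 0.0125, 0, 0, 0], [0, 0, 0.0125, 0, 0, 0]])

```text
time: 8.35
tool_pos: [0.5178, -0.2678, 0.0478]
ee_rot: [3.141, -0.0, 0.251]
wrist_force: [0.6, -0.8, 0.0]
width: 0.0349
finger_force: 0.0
```

>>> carry_out(commands=[[-0.001, -0.0012, 0.0022, 0, 0, 0], [-0.001, -0.0012, 0.0022, 0, 0, 0], [-0.001, -0.0012, 0.0022, 0, 0, 0], [-0.001, -0.0012, 0.0022, 0, 0, 0], [-0.001, -0.0012, 0.0022, 0, 0, 0]])

```text
time: 8.85
tool_pos: [0.5164, -0.2668, 0.0454]
ee_rot: [3.141, -0.0, 0.251]
wrist_force: [-0.0, -0.6, -0.5]
width: 0.0348
finger_force: 0.0
```

>>> carry_out(commands=[[0, 0, 0, 0, 0, 0], [0, 0, 0, 0, 0, 0], [0, 0, 0, 0, 0, 0], [0, 0, 0, 0, 0, 0], [0, 0, 0, 0, 0, 0]], jaw=0.1)

```text
time: 9.35
tool_pos: [0.5164, -0.2668, 0.0454]
ee_rot: [3.141, -0.0, 0.251]
wrist_force: [-0.2, -0.6, 0.0]
width: 0.0244
finger_force: 30.0
```

>>> carry_out(commands=[[0, 0, -0.02, 0, 0, 0], [0, -0.01, -0.06, 0, 0, 0], [0, -0.04, -0.075, 0, 0, 0.05], [-0.005, -0.08, -0.075, 0, 0, 0.1], [-0.012, -0.12, -0.075, 0, 0, 0.151]])

```text
time: 9.85
tool_pos: [0.4751, -0.1528, 0.1213]
ee_rot: [3.141, -0.002, 0.097]
wrist_force: [0.6, 0.6, -0.1]
width: 0.0245
finger_force: 30.0
```

>>> carry_out(commands=[[-0.007, -0.045, 0, 0, 0, 0], [-0.0145, -0.085, 0.01, 0, 0, 0], [-0.0145, -0.0917, 0.05, 0, 0, 0], [-0.0145, -0.0917, 0.08, 0, 0, 0], [-0.0145, -0.0917, 0.084, 0, 0, 0]])

```text
time: 10.35
tool_pos: [0.4479, -0.0623, 0.0325]
ee_rot: [-3.139, 0.008, 0.101]
wrist_force: [0.2, 0.3, -0.1]
width: 0.0242
finger_force: 30.0
```

>>> carry_out(commands=[[0, 0, 0, 0, 0, 0], [0, 0, 0, 0, 0, 0], [0, 0, 0, 0, 0, 0], [0, 0, 0, 0, 0, 0], [0, 0, 0, 0, 0, 0]])

```text
time: 10.85
tool_pos: [0.4521, -0.0641, 0.0372]
ee_rot: [3.141, -0.002, 0.099]
wrist_force: [-0.1, -0.7, 0.0]
width: 0.0244
finger_force: 30.0
```

>>> carry_out(commands=[[-0.0006, -0.0006, 0.004, 0, 0, 0], [-0.0006, -0.0006, 0.008, 0, 0, 0], [-0.0006, -0.0006, 0.012, 0, 0, 0], [-0.0006, -0.0006, 0.0158, 0, 0, 0], [-0.0006, -0.0006, 0.0158, 0, 0, 0]])

```text
time: 11.35
tool_pos: [0.4504, -0.063, 0.0198]
ee_rot: [-3.141, 0.001, 0.1]
wrist_force: [0.0, 0.1, -0.4]
width: 0.0242
finger_force: 30.0
```

>>> carry_out(commands=[[0, 0, 0, 0, 0, 0], [0, 0, 0, 0, 0, 0], [0, 0, 0, 0, 0, 0], [0, 0, 0, 0, 0, 0], [0, 0, 0, 0, 0, 0]], jaw=0.4)

```text
time: 11.85
tool_pos: [0.4508, -0.0632, 0.0206]
ee_rot: [3.141, -0.0, 0.1]
wrist_force: [-0.0, -0.5, -0.6]
width: 0.0376
finger_force: 0.0
```

>>> carry_out(commands=[[0, 0, -0.02, 0, 0, 0], [0, 0, -0.06, 0, 0, 0], [-0.03, -0.02, -0.1, 0, 0, 0.08], [-0.05, -0.06, -0.13, 0, 0, 0.16], [-0.05, -0.1, -0.15, 0, 0, 0.24]], jaw=0.5)

```text
time: 12.35
tool_pos: [0.3904, 0.03, 0.1721]
ee_rot: [3.141, -0.003, -0.147]
wrist_force: [0.6, 1.7, -0.2]
width: 0.0467
finger_force: 0.0
```

>>> carry_out(commands=[[0, -0.04, 0, 0, 0, 0.08], [0, -0.05, 0, 0, 0, 0.16], [0, -0.05, 0, 0, 0, 0.17], [0, -0.05, 0, 0, 0, 0.17], [0, -0.05, 0, 0, 0, 0.17]])

```text
time: 12.85
tool_pos: [0.3981, 0.0788, 0.1695]
ee_rot: [3.141, 0.001, -0.31]
wrist_force: [0.1, -0.2, -0.6]
width: 0.0474
finger_force: 0.0
```

```bash
python3 - <<'E'
from det import *
import pickle
s=snapshot("wrist"); pickle.dump(s,open("w4.pkl","wb")); save(s,"i.png",(120,0,600,300),1.65)
greens(s)
o=get_obs(); print(o["tool_pos"].round(4),o["ee_rot"].round(4),o["width"])
E
```

```text
blob [457. 119.] ztop 0.0162 ctr [451.  -62.9] size [25.2 24.6] ang 5.8 xr 437.3 464.5 yr -76.0 -49.9
blob [415. 138.] ztop 0.0162 ctr [446.6 -24.9] size [25.2 24.6] ang 5.7 xr 433.1 459.9 yr -38.0 -11.6
[0.3981 0.0787 0.1695] [ 3.141e+00  5.000e-04 -3.109e-01] 0.04699069441749552
```

View pics/i.png

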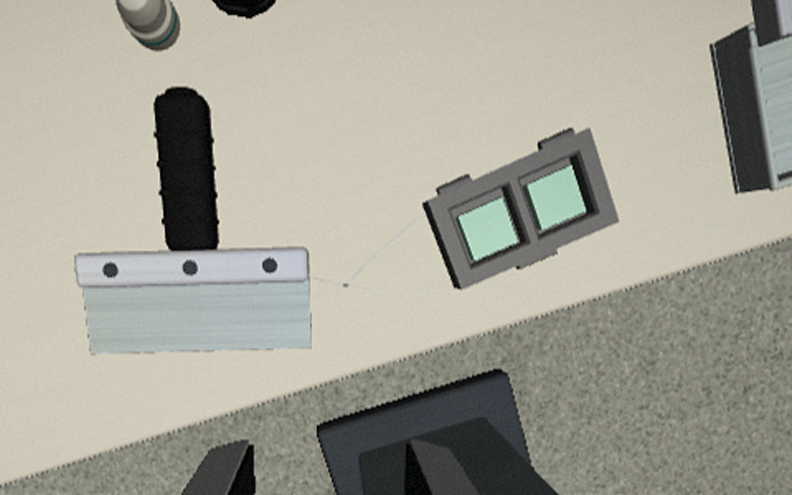

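Both squares lie flat in their pockets (468–520,205–262 and 525–585,165–230 in the crop). The scraper: clamp bar (75–309, 250–287), blade edge from (92,354) to (311,348), handle up to (182,90).

```bash
python3 - <<'E'
from det import *
import pickle
s=pickle.load(open("w4.pkl","rb"))
f=lambda u,v,z: (pt(s,120+u/1.65,v/1.65,z)*1000)[:2].round(1)
print("clamp back",f(78,255,.022),f(307,248,.022),"clamp front",f(80,286,.022),f(308,280,.022))
a,b=f(92,354,.0125),f(311,348,.0125);print("edge",a,b,"mid",(a+b)/2,np.linalg.norm(a-b))
print("handle end",f(181,88,.018),"at clamp",f(192,249,.022))
P=cloud(s)
def mk(z0,z1): return (P[...,2]>z0)&(P[...,2]<z1)&(P[...,1]>.04)&(P[...,1]<.22)&(P[...,0]>.40)&(P[...,0]<.6)
I=s["img"].astype(int).sum(2)
c=P[mk(.019,.024)&(I>350)][:,:2]*1000; r=cv2.minAreaRect(c.astype(np.float32));print("clamp",len(c),r)
h=P[mk(.015,.025)&(I<150)][:,:2]*1000; r=cv2.minAreaRect(h.astype(np.float32));print("handle",len(h),r)
bl=P[mk(.009,.015)&(I>350)]; r=cv2.minAreaRect((bl[:,:2]*1000).astype(np.float32));print("blade",len(bl),r,np.median(bl[:,2]))
E
```

```text
clamp back [499.4 184.3] [466.2  68.9] clamp front [484.3 189.6] [450.4  73.5]
edge [448.3 201.8] [414.1  84. ] mid [431.2 142.9] 122.6640941759242
handle end [559.4 104.7] at clamp [484.  126.3]
clamp 2775 ((532.1910400390625, 114.56474304199219), (123.44599914550781, 134.57960510253906), 73.81338500976562)
handle 2932 ((517.2623291015625, 108.29058837890625), (85.65187072753906, 119.44430541992188), 60.814109802246094)
blade 5437 ((514.9633178710938, 119.59881591796875), (124.45421600341797, 172.68032836914062), 73.75421905517578) 0.012099489789082776
```

```bash
python3 - <<'E'
from h import *
import pickle
S=pickle.load(open("s0.pkl","rb"))
for n in("scene","side"):
    P=cloud(S[n]).reshape(-1,3)
    for z0,z1 in[(.05,.09),(.09,.15),(.15,.25)]:
        for y0 in np.arange(-.05,.3,.025):
            m=(P[:,2]>z0)&(P[:,2]<z1)&(P[:,0]>.42)&(P[:,0]<.75)&(P[:,1]>y0)&(P[:,1]<y0+.025)
            if m.sum()>5: print(n,z0,"y",y0.round(3),m.sum(),"x",np.percentile(P[m,0],[1,50,99]).round(3))
w=pickle.load(open("w4.pkl","rb"));P=cloud(w)
print([ (P[v,u]).round(3) for u,v in[(210,5),(215,20),(265,3),(150,60)]])
E
```

```text
scene 0.05 y -0.05 9 x [0.671 0.675 0.68 ]
scene 0.05 y 0.0 27 x [0.623 0.626 0.637]
scene 0.05 y 0.025 54 x [0.585 0.63  0.658]
scene 0.05 y 0.05 364 x [0.579 0.589 0.651]
scene 0.05 y 0.125 148 x [0.677 0.686 0.743]
scene 0.05 y 0.15 415 x [0.674 0.695 0.746]
scene 0.05 y 0.175 373 x [0.66  0.684 0.72 ]
scene 0.05 y 0.2 235 x [0.665 0.671 0.706]
scene 0.05 y 0.225 44 x [0.479 0.527 0.577]
scene 0.05 y 0.25 733 x [0.424 0.473 0.559]
scene 0.05 y 0.275 734 x [0.421 0.454 0.484]
scene 0.09 y 0.025 55 x [0.606 0.633 0.655]
scene 0.09 y 0.05 377 x [0.583 0.592 0.649]
scene 0.09 y 0.175 30 x [0.66  0.664 0.668]
scene 0.09 y 0.2 154 x [0.658 0.664 0.671]
scene 0.09 y 0.25 268 x [0.482 0.514 0.547]
scene 0.09 y 0.275 1074 x [0.483 0.514 0.547]
scene 0.15 y 0.0 61 x [0.587 0.638 0.653]
scene 0.15 y 0.025 505 x [0.574 0.612 0.661]
scene 0.15 y 0.05 612 x [0.561 0.596 0.649]
scene 0.15 y 0.075 49 x [0.569 0.574 0.582]
scene 0.15 y 0.125 14 x [0.672 0.674 0.679]
scene 0.15 y 0.15 45 x [0.671 0.674 0.678]
scene 0.15 y 0.175 124 x [0.66  0.668 0.678]
scene 0.15 y 0.2 542 x [0.659 0.669 0.679]
sc
[... 156 characters left out ...]
.578 0.592 0.651]
side 0.05 y 0.225 11 x [0.473 0.489 0.503]
side 0.05 y 0.25 287 x [0.425 0.462 0.497]
side 0.05 y 0.275 432 x [0.421 0.455 0.483]
side 0.09 y 0.025 251 x [0.621 0.63  0.656]
side 0.09 y 0.05 354 x [0.582 0.593 0.648]
side 0.09 y 0.25 192 x [0.482 0.514 0.547]
side 0.09 y 0.275 615 x [0.482 0.513 0.546]
side 0.15 y 0.0 34 x [0.615 0.637 0.65 ]
side 0.15 y 0.025 334 x [0.573 0.619 0.664]
side 0.15 y 0.05 503 x [0.561 0.6   0.648]
side 0.15 y 0.075 36 x [0.568 0.574 0.581]
side 0.15 y 0.25 199 x [0.543 0.546 0.549]
side 0.15 y 0.275 560 x [0.543 0.546 0.549]
[array([0.59 , 0.104, 0.037]), array([0.585, 0.107, 0.02 ]), array([0.577, 0.064, 0.041]), array([0.581, 0.175, 0.001])]
```

>>> carry_out(commands=[[0, 0, 0, 0, 0.1, -0.028], [0.02, -0.02, 0.02, 0, 0.21, -0.028], [0.06, -0.045, 0.04, 0, 0.21, -0.028], [0.098, -0.0726, 0.06, 0, 0.21, -0.028], [0.098, -0.0726, 0.08, 0, 0.21, -0.028]], jaw=0.45)

```text
time: 13.4
tool_pos: [0.517, 0.1188, 0.0876]
ee_rot: [3.138, -0.21, -0.282]
wrist_force: [-0.3, -0.0, -0.2]
width: 0.0426
finger_force: 0.0
```

>>> carry_out(commands=[[0, 0, 0, 0, 0, 0], [0, 0, 0, 0, 0, 0], [0, 0, 0, 0, 0, 0], [0, 0, 0, 0, 0, 0], [0, 0, 0, 0, 0, 0]])

```text
time: 13.9
tool_pos: [0.5142, 0.1187, 0.0916]
ee_rot: [3.14, -0.213, -0.282]
wrist_force: [-0.1, -0.1, 0.3]
width: 0.042
finger_force: 0.0
```

```bash
python3 - <<'E'
from det import *
o=get_obs(); print(o["tool_pos"].round(4),o["ee_rot"].round(4),o["width"],o["joint_positions"].round(3),o["wrist_force"])
R=Ro.from_euler("xyz",o["ee_rot"]).as_matrix(); print(R.round(3))
print("to grasp, tool axes:",(R.T@(np.array([.5135,.1179,.005])-o["tool_pos"])).round(4))
E
```

```text
[0.5142 0.1187 0.0916] [ 3.1399 -0.2128 -0.2822] 0.04201632930606489 [ 0.184 -0.046  1.751 -0.102  1.248  2.06 ] [-0.08436949 -0.11984726  0.28591976]
[[ 0.939 -0.279  0.202]
 [-0.272 -0.96  -0.06 ]
 [ 0.211  0.002 -0.977]]
to grasp, tool axes: [-0.0187  0.0008  0.0845]
```

>>> carry_out(commands=[[-0.006, 0.0003, 0.025, 0, 0, 0], [-0.011, 0.0005, 0.05, 0, 0, 0], [-0.015, 0.0008, 0.068, 0, 0, 0], [-0.0165, 0.0008, 0.075, 0, 0, 0], [-0.0165, 0.0008, 0.075, 0, 0, 0]])

```text
time: 14.4
tool_pos: [0.5122, 0.1178, 0.0125]
ee_rot: [3.138, -0.209, -0.282]
wrist_force: [-0.6, -1.1, 0.9]
width: 0.0424
finger_force: 0.0
```

>>> carry_out(commands=[[-0.001, 0, 0.004, 0, 0, 0], [-0.0022, 0, 0.009, 0, 0, 0], [-0.0022, 0, 0.009, 0, 0, 0], [-0.0022, 0, 0.009, 0, 0, 0], [-0.0022, 0, 0.009, 0, 0, 0]])

```text
time: 14.9
tool_pos: [0.513, 0.1181, 0.0042]
ee_rot: [3.139, -0.211, -0.282]
wrist_force: [0.3, -0.4, 0.5]
width: 0.0421
finger_force: 0.0
```

Close on the handle, then lift slightly.

>>> carry_out(commands=[[0, 0, 0, 0, 0, 0], [0, 0, 0, 0, 0, 0], [0, 0, 0, 0, 0, 0], [0, 0, 0, 0, 0, 0], [0, 0, 0, 0, 0, 0]], jaw=0.1)

```text
time: 15.4
tool_pos: [0.5129, 0.1183, 0.0039]
ee_rot: [3.139, -0.21, -0.282]
wrist_force: [1.2, 0.8, 0.4]
width: 0.0257
finger_force: 30.0
```

>>> carry_out(commands=[[0.006, 0, -0.03, 0, 0, 0], [0.014, 0, -0.07, 0, 0, 0], [0.02, 0, -0.11, 0, 0, 0], [0.02, 0, -0.14, 0, 0, 0], [0.02, 0, -0.15, 0, 0, 0]])

```text
time: 15.9
tool_pos: [0.5027, 0.1219, 0.1582]
ee_rot: [3.141, -0.215, -0.282]
wrist_force: [0.1, -0.7, -3.1]
width: 0.0258
finger_force: 30.0
```

>>> carry_out(commands=[[0, 0, 0, 0, 0, 0], [0, 0, 0, 0, 0, 0], [0, 0, 0, 0, 0, 0], [0, 0, 0, 0, 0, 0], [0, 0, 0, 0, 0, 0]])

```text
time: 16.4
tool_pos: [0.501, 0.1215, 0.1531]
ee_rot: [3.137, -0.208, -0.282]
wrist_force: [-0.2, 0.3, -2.4]
width: 0.0259
finger_force: 30.0
```

```bash
python3 - <<'E'
from det import *
import pickle
o=get_obs(); print(o["tool_pos"].round(4),o["ee_rot"].round(4),o["width"],o["wrist_force"].round(2),o["wrist_torque"].round(3))
s=snapshot("wrist"); pickle.dump(s,open("w5.pkl","wb")); save(s,"j.png",(160,150,480,390),2.5)
E
```

```text
[0.501  0.1215 0.1531] [ 3.1372 -0.2076 -0.2816] 0.0258686877735999 [-0.21  0.28 -2.41] [ 0.098  0.166 -0.031]
```

View pics/j.png

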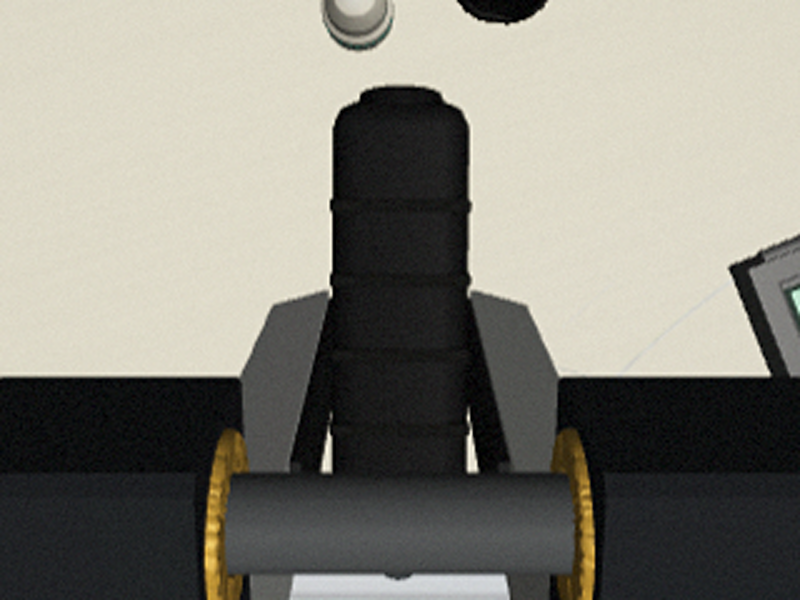

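The scraper is held squarely: the handle stands straight between the fingers (400,90–470), nothing slipped visibly. Now checking its lean and working out the lift-tilt-carry.

```bash
cat > plan.py <<'E'
from h import *
def T(R,p): M=np.eye(4); M[:3,:3]=R; M[:3,3]=p; return M
def rot(e): return Ro.from_euler("xyz",e).as_matrix()
Tg=T(rot([3.139,-.2105,-.282]),[.5129,.1182,.0040])
Sg=T(Ro.from_euler("z",-.283).as_matrix(),[.4866,.1257,0])
X=np.linalg.inv(Tg)@Sg           # scraper in tool
C=np.array([-.058,0,.0095,1]); N=np.array([-.064,0,.011,1])
B=T(Ro.from_euler("z",.0122).as_matrix(),[.5646,-.236,0])
def cur():
    o=get_obs(); return T(rot(o["ee_rot"]),o["tool_pos"])
def goal(c,yaw,th):
    R=Ro.from_euler("ZY",[yaw,-th]).as_matrix()
    S=T(R,np.array(c)-R@C[:3]); return S@np.linalg.inv(X)
def rel(A,G):
    D=np.linalg.inv(A)@G
    return D[:3,3].round(4),Ro.from_matrix(D[:3,:3]).as_rotvec().round(3)
def report(A=None):
    A=cur() if A is None else A; S=A@X
    print("corner",(S@C)[:3].round(4),"board",(np.linalg.inv(B)@S@C)[:3].round(4),"nominal",(np.linalg.inv(B)@S@N)[:3].round(4),"lean",np.degrees(np.arccos(S[2,2])).round(1))
E
python3 - <<'E'
from plan import *
import pickle
s=pickle.load(open("w5.pkl","rb"));P=cloud(s)
q=P[195:265,312:328].reshape(-1,3); q=q[q[:,2]>.08]
A=np.c_[q[:,:2],np.ones(len(q))]; k=np.linalg.lstsq(A,q[:,2],rcond=None)[0]
print("handle top slope along x'",k[0]*.96-k[1]*.279)
report()
A=cur(); bx=lambda x,y,z:(B@np.array([x,y,z,1]))[:3]
W=[goal([.38,.03,.13],.0122,.66),goal([.42,-.236,.13],.0122,.66),goal(bx(.052,0,.085),.0122,.66),goal(bx(.052,0,.052),.0122,.66)]
for w in W: print("tool",w[:3,3].round(3),"rel",*rel(A,w)); A=w
E
```

```text
handle top slope along x' -0.007658092180399551
corner [0.4192 0.1453 0.1592] board [-0.1408  0.383   0.1592] nominal [-0.1465  0.3848  0.1607] lean 0.1
tool [0.451 0.031 0.178] rel [-0.0177  0.1011 -0.0283] [ 0.155  0.658 -0.256]
tool [ 0.491 -0.235  0.178] rel [0.0234 0.2664 0.0287] [-0.  0.  0.]
tool [ 0.687 -0.234  0.133] rel [0.0923 0.0014 0.1793] [-0.  0.  0.]
tool [ 0.687 -0.234  0.1  ] rel [-0.0252 -0.0001  0.0213] [-0.  0.  0.]
```

>>> carry_out(commands=[[-0.01, 0.02, -0.006, 0.031, 0.132, -0.051], [-0.02, 0.04, -0.012, 0.062, 0.263, -0.102], [-0.02, 0.06, -0.018, 0.093, 0.395, -0.154], [-0.02, 0.08, -0.024, 0.124, 0.526, -0.205], [-0.018, 0.101, -0.028, 0.155, 0.658, -0.256]])

```text
time: 16.95
tool_pos: [0.4644, 0.0386, 0.1749]
ee_rot: [-3.141, -0.846, 0.008]
wrist_force: [0.4, 0.7, -3.5]
width: 0.0254
finger_force: 30.0
```

>>> carry_out(commands=[[0, 0.03, 0, 0, 0, 0], [0.005, 0.075, 0.007, 0, 0, 0], [0.01, 0.12, 0.015, 0, 0, 0], [0.015, 0.165, 0.02, 0, 0, 0], [0.02, 0.21, 0.025, 0, 0, 0]])

```text
time: 17.45
tool_pos: [0.498, -0.1747, 0.1725]
ee_rot: [-3.14, -0.84, 0.001]
wrist_force: [0.6, 0.2, -2.5]
width: 0.0256
finger_force: 30.0
```

>>> carry_out(commands=[[0.002, 0.03, 0.002, 0, 0, 0], [0.003, 0.05, 0.003, 0, 0, 0], [0.003, 0.056, 0.003, 0, 0, 0], [0.003, 0.056, 0.003, 0, 0, 0], [0.003, 0.056, 0.003, 0, 0, 0]])

```text
time: 17.95
tool_pos: [0.503, -0.2265, 0.1722]
ee_rot: [-3.137, -0.84, 0.002]
wrist_force: [-0.3, -0.2, -2.5]
width: 0.026
finger_force: 30.0
```

```bash
python3 - <<'E'
from plan import *
o=get_obs(); print(o["tool_pos"].round(4),o["ee_rot"].round(3),o["joint_positions"].round(2),o["wrist_force"].round(2))
report()
A=cur(); bx=lambda x,y,z:(B@np.array([x,y,z,1]))[:3]
for w in [goal(bx(.052,0,.09),.0122,.66),goal(bx(.052,0,.052),.0122,.66)]: print("tool",w[:3,3].round(3),"rel",*rel(A,w)); A=w
E
```

```text
[ 0.503  -0.2265  0.1722] [-3.137e+00 -8.400e-01  2.000e-03] [-0.93 -0.35  2.06  0.78  1.01  0.35] [-0.28 -0.23 -2.46]
corner [ 0.4308 -0.2268  0.1265] board [-0.1337  0.0108  0.1265] nominal [-0.1394  0.0109  0.1242] lean 36.0
tool [ 0.687 -0.234  0.138] rel [0.0976 0.009  0.16  ] [ 0.001  0.031 -0.008]
tool [ 0.687 -0.234  0.1  ] rel [-0.0291 -0.0001  0.0245] [-0.  0.  0.]
```

>>> carry_out(commands=[[0.02, 0.002, 0.03, 0, 0.01, -0.002], [0.04, 0.004, 0.065, 0, 0.02, -0.004], [0.06, 0.006, 0.1, 0, 0.03, -0.008], [0.08, 0.008, 0.13, 0.001, 0.031, -0.008], [0.0976, 0.009, 0.16, 0.001, 0.031, -0.008]])

```text
time: 18.45
tool_pos: [0.6892, -0.2333, 0.1386]
ee_rot: [3.138, -0.872, 0.016]
wrist_force: [-0.0, -0.7, -2.0]
width: 0.0259
finger_force: 30.0
```

>>> carry_out(commands=[[0, 0, 0, 0, 0, 0], [0, 0, 0, 0, 0, 0], [0, 0, 0, 0, 0, 0], [0, 0, 0, 0, 0, 0], [0, 0, 0, 0, 0, 0]])

```text
time: 18.95
tool_pos: [0.687, -0.2361, 0.1396]
ee_rot: [3.136, -0.872, 0.013]
wrist_force: [-0.2, -0.8, -2.4]
width: 0.0252
finger_force: 30.0
```

```bash
python3 - <<'E'
from plan import *
import pickle
o=get_obs(); print(o["tool_pos"].round(4),o["ee_rot"].round(3),o["joint_positions"].round(2),o["wrist_force"].round(2))
report()
A=cur(); bx=lambda x,y,z:(B@np.array([x,y,z,1]))[:3]
for w in [goal(bx(.052,0,.052),.0122,.66)]: print("tool",w[:3,3].round(3),"rel",*rel(A,w)); A=w
s=snapshot("scene"); pickle.dump(s,open("s2.pkl","wb")); cv2.imwrite("pics/k.png",cv2.resize(s["img"][120:280,290:490,::-1],None,fx=4,fy=3.75,interpolation=cv2.INTER_CUBIC))
E
```

```text
[ 0.687  -0.2361  0.1396] [ 3.136 -0.872  0.013] [-0.63  0.06  1.8   0.8   0.69  0.45] [-0.24 -0.8  -2.44]
corner [ 0.6163 -0.237   0.0915] board [ 0.0517 -0.0016  0.0915] nominal [ 0.046  -0.0016  0.0889] lean 37.9
tool [ 0.687 -0.234  0.1  ] rel [-0.0301 -0.0019  0.0257] [ 0.002 -0.002 -0.   ]
```

View pics/k.png

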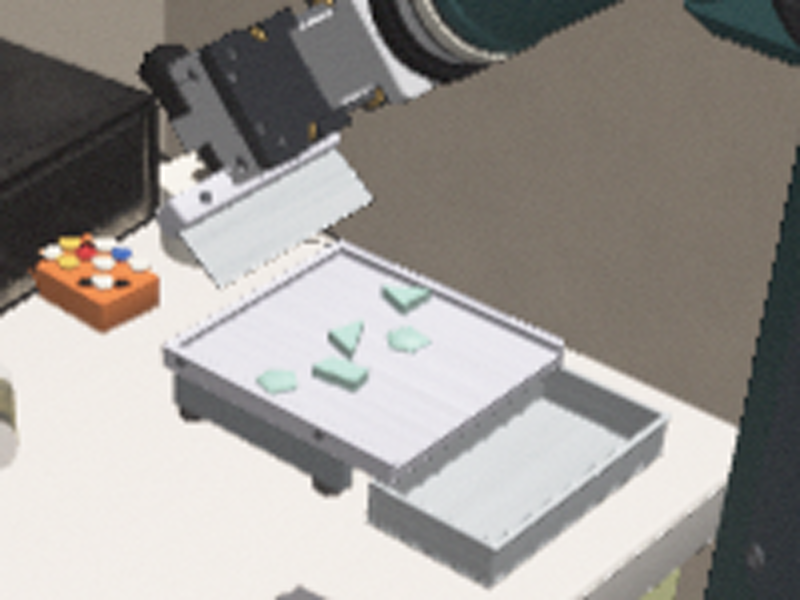

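The scene crop shows the tilted blade hanging over the rear of the bed, edge from (222,287) to (374,200), behind all five off-cuts.

```bash
python3 - <<'E'
from plan import *
import pickle
s=pickle.load(open("s2.pkl","rb"));P=cloud(s)
for u,v in[(222,284),(373,201)]:
    print("at z",pt(s,290+u/4,120+v/3.75,.0915).round(4))
S=cur()@X
for y in(.062,-.062): print("model",(S@np.array([-.058,y,.0095,1]))[:3].round(4))
for u,v in[(225,275),(300,240),(365,203)]: print(P[int(120+v/3.75),int(290+u/4)].round(4))
E
```

```text
at z [ 0.6182 -0.1793  0.0915]
at z [ 0.6162 -0.2978  0.0915]
model [ 0.6158 -0.1751  0.0913]
model [ 0.617  -0.2991  0.0915]
[ 0.6189 -0.1815  0.0969]
[ 0.6171 -0.2388  0.0923]
[ 0.6171 -0.2912  0.0931]
```

>>> carry_out(commands=[[-0.008, -0.0015, 0.007, 0, 0, 0], [-0.016, -0.0015, 0.0135, 0, 0, 0], [-0.024, -0.0015, 0.02, 0, 0, 0], [-0.029, -0.0015, 0.0244, 0, 0, 0], [-0.031, -0.0015, 0.026, 0, 0, 0]])

```text
time: 19.5
tool_pos: [0.6868, -0.234, 0.0957]
ee_rot: [3.14, -0.869, 0.011]
wrist_force: [0.2, -0.7, -2.8]
width: 0.0261
finger_force: 30.0
```

>>> carry_out(commands=[[0, 0, 0, 0, 0, 0], [0, 0, 0, 0, 0, 0], [-0.001, 0, 0.0008, 0, 0, 0], [-0.0015, 0, 0.0013, 0, 0, 0], [-0.0015, 0, 0.0013, 0, 0, 0]])

```text
time: 20.0
tool_pos: [0.6876, -0.2345, 0.0964]
ee_rot: [3.137, -0.872, 0.014]
wrist_force: [-0.8, 0.9, -2.6]
width: 0.0255
finger_force: 30.0
```

```bash
python3 - <<'E'
from plan import *
o=get_obs(); print(o["tool_pos"].round(4),o["wrist_force"].round(2),o["wrist_torque"].round(3)); report()
E
```

```text
[ 0.6876 -0.2345  0.0964] [-0.83  0.87 -2.61] [-0.015  0.691  0.013]
corner [ 0.6169 -0.2355  0.0484] board [ 0.0523 -0.0001  0.0484] nominal [ 0.0466 -0.0001  0.0459] lean 37.9
```

>>> carry_out(commands=[[-0.001, 0, 0.0008, 0, 0, 0], [-0.002, 0, 0.0016, 0, 0, 0], [-0.003, 0, 0.0025, 0, 0, 0], [-0.003, 0, 0.0025, 0, 0, 0], [-0.003, 0, 0.0025, 0, 0, 0]])

```text
time: 20.5
tool_pos: [0.6875, -0.2345, 0.0922]
ee_rot: [3.137, -0.871, 0.013]
wrist_force: [0.5, 0.5, -2.3]
width: 0.026
finger_force: 30.0
```

>>> carry_out(commands=[[-0.0004, 0, 0.0003, 0, 0, 0], [-0.0008, 0, 0.0006, 0, 0, 0], [-0.0008, 0, 0.0006, 0, 0, 0], [-0.0008, 0, 0.0006, 0, 0, 0], [-0.0008, 0, 0.0006, 0, 0, 0]])

```text
time: 21.0
tool_pos: [0.6875, -0.2346, 0.0914]
ee_rot: [3.137, -0.871, 0.013]
wrist_force: [-0.3, -0.0, -3.1]
width: 0.0256
finger_force: 30.0
```

>>> carry_out(commands=[[-0.0004, 0, 0.0003, 0, 0, 0], [-0.0006, 0, 0.0005, 0, 0, 0], [-0.0006, 0, 0.0005, 0, 0, 0], [-0.0006, 0, 0.0005, 0, 0, 0], [-0.0006, 0, 0.0005, 0, 0, 0]])

```text
time: 21.5
tool_pos: [0.6875, -0.2345, 0.0906]
ee_rot: [3.137, -0.871, 0.013]
wrist_force: [0.3, -0.2, -3.5]
width: 0.0257
finger_force: 30.0
```

>>> carry_out(commands=[[-0.0004, 0, 0.0003, 0, 0, 0], [-0.0006, 0, 0.0005, 0, 0, 0], [-0.0006, 0, 0.0005, 0, 0, 0], [-0.0006, 0, 0.0005, 0, 0, 0], [-0.0006, 0, 0.0005, 0, 0, 0]])

```text
time: 22.0
tool_pos: [0.6876, -0.2346, 0.09]
ee_rot: [3.137, -0.872, 0.013]
wrist_force: [0.7, -0.0, -1.3]
width: 0.0258
finger_force: 30.0
```

>>> carry_out(commands=[[-0.0003, 0, 0.0002, 0, 0, 0], [-0.0004, 0, 0.0003, 0, 0, 0], [-0.0004, 0, 0.0003, 0, 0, 0], [-0.0004, 0, 0.0003, 0, 0, 0], [-0.0004, 0, 0.0003, 0, 0, 0]])

```text
time: 22.5
tool_pos: [0.6877, -0.2346, 0.0897]
ee_rot: [3.137, -0.872, 0.014]
wrist_force: [0.6, 0.4, -0.3]
width: 0.0253
finger_force: 30.0
```

```bash
cat > ff.py <<'E'
from plan import *
F=[];W=[]
for i in range(8):
    snapshot("side"); o=get_obs(); F.append(o["wrist_force"]); W.append(o["wrist_torque"])
F=np.array(F);print("F",F.mean(0).round(2),"sd",F.std(0).round(2),"M",np.mean(W,0).round(3),o["tool_pos"].round(4),o["time"]); report()
E
python3 ff.py
```

```text
F [0.93 0.9  0.14] sd [0.33 0.46 0.3 ] M [0.076 0.311 0.096] [ 0.6877 -0.2346  0.0897] 22.9
corner [ 0.617  -0.2356  0.0416] board [ 0.0524 -0.0002  0.0416] nominal [ 0.0467 -0.0002  0.0391] lean 37.9
```

>>> carry_out(commands=[[-0.0015, 0, -0.0013, 0, 0, 0], [-0.0034, 0, -0.0036, 0, 0, 0], [-0.0053, 0, -0.0059, 0, 0, 0], [-0.0073, 0, -0.0082, 0, 0, 0], [-0.0099, 0, -0.0113, 0, 0, 0]])

```text
time: 23.4
tool_pos: [0.6725, -0.235, 0.0897]
ee_rot: [3.136, -0.873, 0.014]
wrist_force: [3.1, -0.2, 1.9]
width: 0.0257
finger_force: 30.0
```

```bash
python3 - <<'E'
from plan import *
o=get_obs(); print(o["wrist_force"].round(2),o["tool_pos"].round(4),o["ee_rot"].round(3)); report()
E
```

```text
[ 3.11 -0.19  1.94] [ 0.6725 -0.235   0.0897] [ 3.136 -0.873  0.014]
corner [ 0.6018 -0.236   0.0416] board [ 0.0372 -0.0005  0.0416] nominal [ 0.0316 -0.0005  0.0391] lean 37.9
```

>>> carry_out(commands=[[-0.0026, 0, -0.0031, 0, 0, 0], [-0.0051, 0, -0.0061, 0, 0, 0], [-0.0077, 0, -0.0092, 0, 0, 0], [-0.0103, 0, -0.0123, 0, 0, 0], [-0.0128, 0, -0.0153, 0, 0, 0]])

```text
time: 23.9
tool_pos: [0.6525, -0.2351, 0.0896]
ee_rot: [3.137, -0.872, 0.013]
wrist_force: [3.1, 1.0, 2.7]
width: 0.0256
finger_force: 30.0
```

>>> carry_out(commands=[[-0.0013, 0, -0.0015, 0, 0, 0], [-0.0026, 0, -0.0031, 0, 0, 0], [-0.0038, 0, -0.0046, 0, 0, 0], [-0.0051, 0, -0.0061, 0, 0, 0], [-0.0064, 0, -0.0077, 0, 0, 0]])

```text
time: 24.4
tool_pos: [0.6426, -0.2351, 0.0895]
ee_rot: [3.137, -0.872, 0.013]
wrist_force: [4.7, 0.5, 3.9]
width: 0.026
finger_force: 30.0
```

```bash
python3 - <<'E'
from plan import *
from det import greens
o=get_obs(); print(o["wrist_force"].round(2),o["tool_pos"].round(4),o["ee_rot"].round(3)); report()
s=snapshot("scene"); greens(s)
o=get_obs(); print(o["wrist_force"].round(2))
E
```

```text
[4.73 0.52 3.86] [ 0.6426 -0.2351  0.0895] [ 3.137 -0.872  0.013]
corner [ 0.5719 -0.2361  0.0414] board [ 0.0073 -0.0001  0.0414] nominal [ 0.0016 -0.0001  0.0389] lean 37.9
blob [368. 290.] ztop 0.0168 ctr [451.2 -62.1] size [23.9 25.3] ang 7.2 xr 438.3 464.5 yr -74.4 -48.5
blob [356. 302.] ztop 0.0168 ctr [447.3 -23.5] size [24.5 25.2] ang 6.4 xr 433.8 459.5 yr -36.9 -10.7
[3.03 0.37 4.19]
```

>>> carry_out(commands=[[-0.0023, 0, -0.0033, 0, 0, 0], [-0.0048, 0, -0.0063, 0, 0, 0], [-0.0074, 0, -0.0094, 0, 0, 0], [-0.01, 0, -0.0125, 0, 0, 0], [-0.0125, 0, -0.0156, 0, 0, 0]])

```text
time: 24.95
tool_pos: [0.6221, -0.2351, 0.0895]
ee_rot: [3.137, -0.871, 0.013]
wrist_force: [3.7, 0.7, 3.2]
width: 0.0257
finger_force: 30.0
```

>>> carry_out(commands=[[-0.0025, 0, -0.0031, 0, 0, 0], [-0.005, 0, -0.0062, 0, 0, 0], [-0.0076, 0, -0.0093, 0, 0, 0], [-0.0102, 0, -0.0124, 0, 0, 0], [-0.0127, 0, -0.0154, 0, 0, 0]])

```text
time: 25.45
tool_pos: [0.6021, -0.2353, 0.0895]
ee_rot: [3.138, -0.871, 0.013]
wrist_force: [4.2, -0.8, 3.1]
width: 0.0254
finger_force: 30.0
```

```bash
python3 - <<'E'
from plan import *
o=get_obs(); print(o["wrist_force"].round(2),o["tool_pos"].round(4),o["ee_rot"].round(3)); report()
s=snapshot("scene"); save(s,"l.png",(330,140,490,280),4)
o=get_obs(); print(o["wrist_force"].round(2))
E
```

```text
[ 4.22 -0.76  3.1 ] [ 0.6021 -0.2353  0.0895] [ 3.138 -0.871  0.013]
corner [ 0.5313 -0.2362  0.0415] board [-0.0333  0.0002  0.0415] nominal [-0.039   0.0002  0.039 ] lean 37.8
[1.65 0.48 2.59]
```

View pics/l.png

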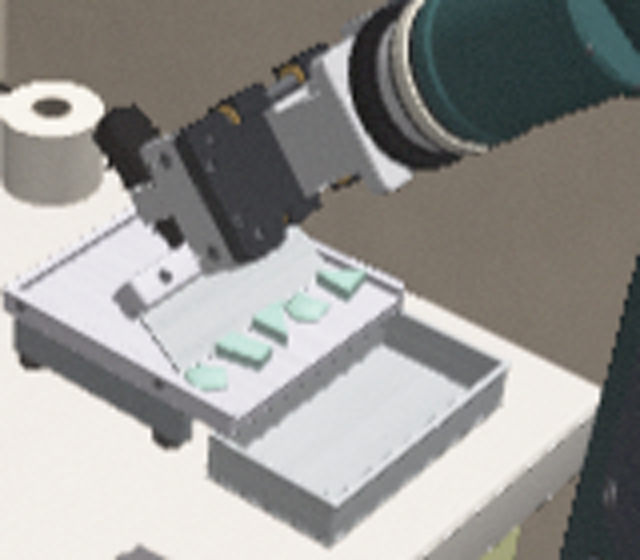

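The crop shows all five off-cuts in a row ahead of the blade: (207,377), (243,350), (272,322), (307,307), (342,283); the lip and tray are just ahead.

>>> carry_out(commands=[[-0.0025, 0, -0.0031, 0, 0, 0], [-0.005, 0, -0.0062, 0, 0, 0], [-0.0076, 0, -0.0093, 0, 0, 0], [-0.0102, 0, -0.0124, 0, 0, 0], [-0.0127, 0, -0.0154, 0, 0, 0]])

```text
time: 26.0
tool_pos: [0.582, -0.2354, 0.0896]
ee_rot: [3.138, -0.871, 0.013]
wrist_force: [2.1, 0.0, 1.6]
width: 0.0254
finger_force: 30.0
```

>>> carry_out(commands=[[-0.0021, 0, -0.0027, 0, 0, 0], [-0.0044, 0, -0.0055, 0, 0, 0], [-0.0067, 0, -0.0082, 0, 0, 0], [-0.0089, 0, -0.0108, 0, 0, 0], [-0.0112, 0, -0.0136, 0, 0, 0]])

```text
time: 26.5
tool_pos: [0.5644, -0.2356, 0.0896]
ee_rot: [3.138, -0.871, 0.013]
wrist_force: [1.9, 0.5, 1.7]
width: 0.0259
finger_force: 30.0
```

```bash
python3 - <<'E'
from plan import *
from det import greens
o=get_obs(); print(o["wrist_force"].round(2),o["tool_pos"].round(4),o["ee_rot"].round(3)); report()
s=snapshot("scene"); save(s,"m.png",(330,140,490,280),4); greens(s)
o=get_obs(); print(o["wrist_force"].round(2))
E
```

```text
[1.87 0.54 1.72] [ 0.5644 -0.2356  0.0896] [ 3.138 -0.871  0.013]
corner [ 0.4936 -0.2365  0.0416] board [-0.071   0.0003  0.0416] nominal [-0.0766  0.0003  0.0391] lean 37.8
blob [421. 225.] ztop 0.0445 ctr [ 479.7 -256.8] size [24.8 88. ] ang 2.5 xr 465.5 492.7 yr -300.7 -213.4
blob [368. 290.] ztop 0.0168 ctr [451.1 -62.1] size [23.9 25.3] ang 7.2 xr 438.3 464.4 yr -74.9 -48.4
blob [356. 302.] ztop 0.0169 ctr [447.3 -23.5] size [24.5 25.2] ang 6.4 xr 433.7 459.5 yr -36.9 -10.6
[ 1.28 -0.41  1.47]
```

>>> carry_out(commands=[[-0.0014, 0, -0.002, 0, 0, 0], [-0.003, 0, -0.0039, 0, 0, 0], [-0.0047, 0, -0.0059, 0, 0, 0], [-0.0063, 0, -0.0078, 0, 0, 0], [-0.008, 0, -0.0098, 0, 0, 0]])

```text
time: 27.05
tool_pos: [0.5516, -0.2354, 0.0892]
ee_rot: [3.139, -0.87, 0.012]
wrist_force: [-0.5, 0.8, -2.7]
width: 0.0255
finger_force: 30.0
```

```bash
python3 - <<'E'
from plan import *
from det import greens
report()
s=snapshot("scene"); greens(s); s=snapshot("side"); greens(s)
o=get_obs(); print(o["wrist_force"].round(2))
E
```

```text
corner [ 0.4807 -0.2363  0.0413] board [-0.0839  0.0007  0.0413] nominal [-0.0895  0.0007  0.0388] lean 37.8
blob [428. 237.] ztop 0.0104 ctr [ 471.5 -276. ] size [20.6 51.9] ang 15.4 xr 456.7 481.7 yr -302.9 -251.4
blob [368. 290.] ztop 0.0167 ctr [451.2 -62.2] size [23.9 25.3] ang 7.2 xr 438.4 464.5 yr -74.4 -48.5
blob [356. 302.] ztop 0.017 ctr [446.9 -23.2] size [24.7 24.4] ang 4.6 xr 433.7 459.4 yr -36.2 -10.5
[-0.05  0.16 -2.92]
```

>>> carry_out(commands=[[0.008, 0, -0.007, 0, 0, 0], [0.023, 0, -0.0194, 0, 0, 0], [0.04, 0, -0.034, 0, 0, 0], [0.055, 0, -0.046, 0, 0, 0], [0.065, 0, -0.055, 0, 0, 0]])

```text
time: 27.65
tool_pos: [0.5523, -0.2359, 0.1773]
ee_rot: [3.135, -0.873, 0.015]
wrist_force: [-0.2, 0.4, -2.2]
width: 0.0257
finger_force: 30.0
```

```bash
python3 - <<'E'
from plan import *
from det import greens
report(); A=cur()
s=snapshot("scene"); greens(s)
W=[goal([.40,.03,.14],.0122,.66)]
Sp=Sg.copy(); Sp[2,3]=.14; W.append(Sp@np.linalg.inv(X)); W.append(Tg)
for w in W: print("tool",w[:3,3].round(3),"rel",*rel(A,w)); A=w
E
```

```text
corner [ 0.4817 -0.2369  0.1291] board [-8.300e-02  1.000e-04  1.291e-01] nominal [-8.860e-02  1.000e-04  1.266e-01] lean 37.9
blob [428. 237.] ztop 0.0101 ctr [ 471.6 -276.2] size [20.6 51.9] ang 15.4 xr 456.9 481.8 yr -303.2 -251.6
blob [368. 290.] ztop 0.0168 ctr [451.2 -62.2] size [23.9 25.3] ang 7.2 xr 438.3 464.5 yr -74.4 -48.5
blob [356. 302.] ztop 0.0169 ctr [447.2 -23.3] size [24.6 24.9] ang 6.4 xr 433.7 459.4 yr -36.2 -10.6
tool [0.471 0.031 0.188] rel [-0.0416 -0.2676 -0.068 ] [ 0.002 -0.002  0.001]
tool [0.513 0.118 0.144] rel [-0.0057 -0.0868  0.0611] [-0.154 -0.656  0.256]
tool [0.513 0.118 0.004] rel [-0.0293 -0.0004  0.1369] [0. 0. 0.]
```

>>> carry_out(commands=[[-0.01, -0.03, -0.015, 0, 0, 0], [-0.02, -0.075, -0.03, 0, 0, 0], [-0.03, -0.12, -0.045, 0, 0, 0], [-0.036, -0.16, -0.057, 0, 0, 0], [-0.04, -0.2, -0.068, 0, 0, 0]])

```text
time: 28.2
tool_pos: [0.4706, -0.0354, 0.1862]
ee_rot: [3.14, -0.869, 0.009]
wrist_force: [0.8, 1.6, -2.4]
width: 0.0259
finger_force: 30.0
```

>>> carry_out(commands=[[-0.001, -0.035, 0, 0, 0, 0], [-0.0016, -0.06, 0, 0, 0, 0], [-0.0016, -0.0676, 0, 0, 0, 0], [-0.0016, -0.0676, 0, 0, 0, 0], [-0.0016, -0.0676, 0, 0, 0, 0]])

```text
time: 28.7
tool_pos: [0.471, 0.0317, 0.1854]
ee_rot: [3.138, -0.869, 0.014]
wrist_force: [-0.1, -0.2, -2.9]
width: 0.0258
finger_force: 30.0
```

>>> carry_out(commands=[[-0.001, -0.017, 0.012, -0.031, -0.131, 0.051], [-0.002, -0.035, 0.024, -0.062, -0.262, 0.102], [-0.003, -0.052, 0.036, -0.092, -0.394, 0.154], [-0.0045, -0.07, 0.048, -0.123, -0.525, 0.205], [-0.0057, -0.0868, 0.061, -0.154, -0.656, 0.256]])

```text
time: 29.2
tool_pos: [0.5152, 0.1188, 0.1433]
ee_rot: [3.14, -0.21, -0.286]
wrist_force: [0.4, -0.9, -1.9]
width: 0.0259
finger_force: 30.0
```

>>> carry_out(commands=[[0, 0, 0, 0, 0, 0], [0, 0, 0, 0, 0, 0], [0, 0, 0, 0, 0, 0], [0, 0, 0, 0, 0, 0], [0, 0, 0, 0, 0, 0]])

```text
time: 29.7
tool_pos: [0.5131, 0.1178, 0.1444]
ee_rot: [3.141, -0.216, -0.283]
wrist_force: [0.0, 0.3, -3.5]
width: 0.0257
finger_force: 30.0
```

```bash
python3 - <<'E'
from plan import *
report(); A=cur(); print(A[:3,3].round(4),get_obs()["ee_rot"].round(3),(A@X)[:3,2].round(3))
up=Tg.copy(); up[2,3]+=.010
for w in (up,Tg): print("rel",*rel(A,w)); A=w
s=snapshot("scene");P=cloud(s); 
Q=P.reshape(-1,3);I=s["img"].reshape(-1,3).astype(int).sum(1)
S=cur()@X; L=(np.c_[Q,np.ones(len(Q))]@np.linalg.inv(S).T)[:,:3]
for n,a,b in(("handle",10,70),("clamp",-20,-4),("blade",-55,-25)):
    m=(L[:,0]*1000>a)&(L[:,0]*1000<b)&(abs(L[:,1])<(.010 if n=="handle" else .06))&(abs(L[:,2]-.011)<.025)
    print(n,m.sum(),"z in model",np.percentile(L[m,2],[20,50,80]).round(4),"y range",np.percentile(L[m,1],[1,99]).round(3))
E
```

```text
corner [0.4311 0.1416 0.1494] board [-0.1289  0.3792  0.1494] nominal [-0.1346  0.381   0.1508] lean 0.4
[0.5131 0.1178 0.1444] [ 3.141 -0.216 -0.283] [-0.006  0.     1.   ]
rel [-0.0283 -0.0004  0.1273] [-0.001 -0.006 -0.001]
rel [-0.0021 -0.      0.0098] [0. 0. 0.]
handle 198 z in model [0.0213 0.022  0.0228] y range [-0.01  0.01]
clamp 686 z in model [0.0203 0.0218 0.0228] y range [-0.058  0.059]
blade 1166 z in model [0.0118 0.0125 0.0133] y range [-0.059  0.059]
```

No slip in the hand. Lower it.

>>> carry_out(commands=[[-0.007, 0, 0.03, 0, 0, 0], [-0.015, 0, 0.065, 0, 0, 0], [-0.022, 0, 0.1, 0, 0, 0], [-0.026, 0, 0.117, 0, 0, 0], [-0.0283, -0.0004, 0.127, 0, -0.006, 0]])

```text
time: 30.25
tool_pos: [0.5109, 0.1184, 0.0109]
ee_rot: [3.138, -0.205, -0.282]
wrist_force: [-0.2, 0.2, -1.7]
width: 0.0255
finger_force: 30.0
```

>>> carry_out(commands=[[0, 0, 0, 0, 0, 0], [0, 0, 0, 0, 0, 0], [-0.0005, 0, 0.0025, 0, 0, 0], [-0.001, 0, 0.005, 0, 0, 0], [-0.001, 0, 0.005, 0, 0, 0]])

```text
time: 30.75
tool_pos: [0.5131, 0.1187, 0.0077]
ee_rot: [3.139, -0.208, -0.282]
wrist_force: [0.1, 0.0, -2.3]
width: 0.0257
finger_force: 30.0
```

>>> carry_out(commands=[[0, 0, 0, 0, 0, 0], [-0.0005, 0, 0.0025, 0, 0, 0], [-0.001, 0, 0.004, 0, 0, 0], [-0.001, 0, 0.004, 0, 0, 0], [-0.001, 0, 0.004, 0, 0, 0]])

```text
time: 31.25
tool_pos: [0.5131, 0.1187, 0.004]
ee_rot: [3.139, -0.208, -0.282]
wrist_force: [-2.5, -0.8, 3.3]
width: 0.0257
finger_force: 30.0
```

>>> carry_out(commands=[[0, 0, 0, 0, 0, 0], [0, 0, 0, 0, 0, 0], [0, 0, 0, 0, 0, 0], [0, 0, 0, 0, 0, 0], [0, 0, 0, 0, 0, 0]], jaw=0.45)

```text
time: 31.75
tool_pos: [0.5128, 0.1187, 0.0032]
ee_rot: [3.139, -0.207, -0.282]
wrist_force: [0.5, 0.5, -0.3]
width: 0.0424
finger_force: 0.0
```

>>> carry_out(commands=[[0.002, 0, -0.01, 0, 0, 0], [0.008, 0, -0.04, 0, 0, 0], [0.018, 0, -0.085, 0, 0, 0], [0.02, 0, -0.13, 0, 0, 0], [0.0, 0, -0.16, 0, 0, 0]])

```text
time: 32.25
tool_pos: [0.484, 0.1282, 0.1656]
ee_rot: [-3.141, -0.215, -0.284]
wrist_force: [2.2, 0.5, -0.1]
width: 0.0422
finger_force: 0.0
```

```bash
python3 - <<'E'
from plan import *
o=get_obs();A=cur();print(A[:3,3].round(4),o["ee_rot"].round(3),o["width"])
G=T(rot([3.1416,0,0]),[.42,.0,.20]); print(*rel(A,G))
G2=T(rot([3.1416,0,0]),[.40,-.236,.22]); print(*rel(G,G2))
E
```

```text
[0.484  0.1282 0.1656] [-3.141 -0.215 -0.284] 0.042228164269197885
[-0.0176  0.141  -0.0391] [ 0.03  -0.213 -0.283]
[-0.02   0.236 -0.02 ] [-0.  0.  0.]
```

Now look straight down on board and tray.

>>> carry_out(commands=[[-0.01, 0.02, -0.02, 0.006, -0.05, -0.06], [-0.014, 0.05, -0.03, 0.012, -0.1, -0.12], [-0.0176, 0.08, -0.039, 0.02, -0.15, -0.19], [-0.0176, 0.11, -0.039, 0.027, -0.2, -0.25], [-0.0176, 0.141, -0.039, 0.03, -0.213, -0.283]])

```text
time: 32.75
tool_pos: [0.4181, -0.0012, 0.1962]
ee_rot: [3.14, 0.006, 0.003]
wrist_force: [-0.7, -0.9, -0.9]
width: 0.0424
finger_force: 0.0
```

>>> carry_out(commands=[[-0.004, 0.045, -0.005, 0, 0, 0], [-0.008, 0.09, -0.01, 0, 0, 0], [-0.012, 0.135, -0.015, 0, 0, 0], [-0.016, 0.18, -0.02, 0, 0, 0], [-0.02, 0.225, -0.02, 0, 0, 0]])

```text
time: 33.25
tool_pos: [0.3981, -0.2271, 0.2172]
ee_rot: [3.139, 0.005, 0.001]
wrist_force: [-0.4, 0.5, 0.2]
width: 0.0421
finger_force: 0.0
```

```bash
python3 - <<'E'
from plan import *
from det import greens
import pickle
s=snapshot("wrist"); greens(s); print(get_obs()["tool_pos"].round(3))
S0=pickle.load(open("s0.pkl","rb"))["scene"]; s=snapshot("scene"); pickle.dump(s,open("s3.pkl","wb")); greens(s)
P0=cloud(S0);P=cloud(s)
for n,(u,v) in dict(obj=(247,292),roll=(343,170),roll2=(343,182),disc=(285,238)).items(): print(n,P0[v,u].round(3),P[v,u].round(3),np.abs(S0["img"][v-6:v+7,u-8:u+9].astype(int)-s["img"][v-6:v+7,u-8:u+9]).mean().round(1))
Q=P.reshape(-1,3)
L=(np.c_[Q,np.ones(len(Q))]@np.linalg.inv(Sg).T)[:,:3]
for n,a,b in(("handle",10,70),("clamp",-20,-4),("blade",-55,-25)):
    m=(L[:,0]*1000>a)&(L[:,0]*1000<b)&(abs(L[:,1])<(.010 if n=="handle" else .06))&(abs(L[:,2]-.011)<.025)
    print(n,m.sum(),np.percentile(L[m,2],[20,50,80]).round(4))
E
```

```text
blob [322. 139.] ztop 0.0209 ctr [ 476.1 -229.8] size [ 8.7 22.3] ang 23.1 xr 468.6 482.9 yr -241.1 -218.4
blob [382. 144.] ztop 0.0111 ctr [ 474.5 -291. ] size [18.5 25.6] ang 6.6 xr 463.9 483.5 yr -304.6 -279.3
blob [356. 147.] ztop 0.0082 ctr [ 467.9 -264.4] size [21.4 22.2] ang 34.1 xr 456.9 481.7 yr -277.6 -254.9
blob [300. 149.] ztop 0.0112 ctr [ 466.3 -208.1] size [14.6 26. ] ang 85.5 xr 453.8 479.5 yr -216.2 -200.7
blob [274. 151.] ztop 0.0082 ctr [ 464.2 -182.2] size [20.9 20.7] ang 0.1 xr 453.7 474.7 yr -192.5 -171.8
blob [157. 165.] ztop 0.0163 ctr [451.  -63.8] size [25.4 24.7] ang 5.5 xr 437.8 464.6 yr -76.9 -50.5
blob [120. 169.] ztop 0.0163 ctr [446.6 -25.8] size [25.2 24.7] ang 5.6 xr 433.7 459.6 yr -39.0 -12.6
[ 0.397 -0.233  0.216]
blob [428. 237.] ztop 0.0107 ctr [ 471.2 -275.6] size [20.6 51.9] ang 15.4 xr 456.5 481.4 yr -302.5 -251.0
blob [368. 290.] ztop 0.0164 ctr [451.3 -61.9] size [23.9 24.2] ang 7.2 xr 438.5 464.7 yr -74.6 -48.7
blob [356. 302.] ztop 0.0167 ctr [447.4 -23.6] size [24.5 25.2] ang 6.4 xr 433.8 459.5 yr -37.0 -10.7
obj [0.59  0.11  0.041] [0.591 0.109 0.039] 1.2
roll [ 0.737 -0.299  0.049] [ 0.736 -0.297  0.051] 1.2
roll2 [ 0.723 -0.283  0.03 ] [ 0.726 -0.287  0.026] 1.7
disc [ 0.67  -0.052  0.026] [ 0.669 -0.052  0.026] 1.6
handle 283 [0.0211 0.0219 0.023 ]
clamp 603 [0.0199 0.0216 0.0228]
blade 1192 [0.0108 0.0123 0.0133]
```

```bash
python3 -c "
from bench import *
print(close_job())"
```

```text
the job is handed in; nothing more can be done
None
```

The job is handed in at about 33 s; I did not get the verdict. The last camera check showed both squares flat in their pockets, all five off-cuts in the waste tray (one leaning on edge), the scraper flat on the bench, and the objective and film roll unmoved. The bottle I never positively identified; the object I took for it had not moved.

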